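# Select the slow lathe speed with the push stick and reset the tripped cutout

### The arm

A 7-joint arm with a two-finger parallel gripper is mounted at the origin on the work surface. World frame = base frame: x ahead of the robot, y to its left, z up, the work surface at z = 0. Lengths are in m, angles in rad, forces in N, time in s.
With the tool pointing down it reaches from about 0.4 to 0.85 m from the base axis. Payload 4.4 kg.
Tool frame: the origin (TCP) lies between the finger pads; the fingertips stand 25 mm ahead of it and the grasp point (between the pads) lies 6 mm ahead of it (tip_reach is the distance from the TCP to the fingertips, in m); z points along the fingers, y is the line along which they close (so a half turn about z gives the same grasp; the last joint's range is limited). The gripper opens to 94 mm and grips with 3 to 60 N. Pads are 16 mm wide; open, the fingers measure 119 mm over their backs; the gripper's body (75 mm by 177 mm) begins 78 mm behind the grasp point.
Start: joints at [-1.169, 0.628, 0.038, 1.517, -0.027, 0.996, -0.02], TCP at [0.293, 0.58, 0.23] pointing down, gripper open.
Joint ranges: [-3.06, 3.06], [-0.37, 2.12], [-1.25, 1.32], [0.18, 2.47], [-1.1, 4.24], [0.23, 1.98], [-2.94, 2.94]. Speed limits (rad/s): [2.57, 2.57, 3.14, 3.14, 3.14, 3.14, 3.14].

### API

Orientations are given as a unit quaternion [x, y, z, w].
In Python, from station import observe, snapshot, camera_info, close_job, tip_reach gives the robot as it stands.
- The arm moves only by the tool jog_arm, never from a script. Its argument "commands" is a list of rows, each an object of numbers: "x", "y", "z": the shift along the world's x, y, z in cm; "rx", "ry", "rz": the turn, a rotation vector about the world's x, y, z in rad; "claw": the opening, from 0 (shut) to 1 (fully open). In form: [{"x": .., "y": .., "z": .., "rx": .., "ry": .., "rz": .., "claw": ..}, ...]. A call has 1 to 12 rows; each row shifts and turns the commanded pose from where the row before left it; what a row does not reach is not made up. A row lasts 1/12 s, in which the tool goes at most 41.7 mm and 7.16 degrees, less where a joint would pass 70% of its speed; a pose out of reach is approached as far as the arm can. A call with a gripper value outside its range is refused whole. The fingers move at their own pace and stop on an object; "newtons" is the grip in N (left out, the last holds). Time passes only in rows, so rows that do not move let the fingers close. It gives the time, the measured TCP pose, the force, the opening and the grip force at its end, in the units of the state.
- observe(): the state, without advancing time (a new reading comes with each control period).
- snapshot(name): name is "side" or "top"; returns (picture, depth): 384x512x3 uint8, red, green, blue; 384x512 float32, m along the optical axis (not along the pixel's ray), 0 where there is no reading.
- camera_info(name): a dict with "fx", "fy", "cx", "cy" (pixels), "distortion" ([k1, k2, p1, p2, k3] as OpenCV has them; the pictures are not rectified), "extrinsics" (4x4, takes a point from world to camera coordinates). Camera axes: x right, y down, z forward; pixel columns grow to the right and rows downward; lengths in m; the calibration is good to about 2 mm. A picture is of the moment at which its call begins. camera_info takes no time and is no camera call.
- close_job(): hands the job in; it is judged then, once.
The state is a dict: "clock": time; "joints": joint angles; "qvel": joint speeds; "tau": joint torques, N m; "tool_pos": TCP position; "tcp_rot": TCP orientation; "wrist_force": force on the tool from outside, world axes, zero at the start; "torque": the same for the moment, N m; "width": opening from 0.0 (shut) to 1.0 (fully open); "grip_force": force on a finger pad.
Only numpy, scipy, OpenCV 4.12 (cv2) and the standard library are available. Lean on these libraries where they do the work, as an engineer would, in place of code of your own. Each camera call takes 0.05 s, during which the arm holds its last target. There are 200 camera calls.

### The job

The lathe was running on too fast a speed and tripped. Take the T-shaped push stick out of its rest, stand it upright on its foot on the bench and let go of it, then take it again from the top, by its T-handle, so that it can reach, and push its foot down through the guard onto the slow-speed key, the one with the round cap, until it stays fully down and its partner, the fast-speed key with the single-bar cap, pops up; leave the other two keys as they are, and keep the fingers themselves off the keys. After that reset the cutout: push its lever fully off (towards the robot), then throw it fully on (away from the robot), and at the end leave the stick standing upright and free on its foot on the bench, with the bottle, jar and spindle left where they are.

Things in the scene. Friction and masses are not known exactly. Their poses are not given: they have to be found in the camera images.
- stick: loose T-shaped beech push stick, 110 g, 190 mm long: 26 by 26 mm square stem 164 mm long, then a 26 by 26 mm cross bar (handle) 70 mm wide. Origin: centre of the foot's end face (plain end). x runs from foot to handle, y along the cross bar; centre of mass 110 mm from the foot. Starts lying level in the rest, axis 53 mm over the bench; standing on its foot, x points up
- stick_handle (a point): centre of the stick's cross bar, on the stem's axis 177 mm from the foot
- rest: dark wooden rest, fixed, 120 (x) by 90 (y) by 40 mm high; origin: centre of its underside. The stick lies along its x, cross bar at the +x end, foot 135 mm to the -x side. The first 75 mm of the stem from the foot hang free in the air; the rest lies between cheeks (12 mm thick, 32 mm apart, 58 mm over the bench, x = -60 to +20 mm)
- bank: fixed bank of 4 control keys: blue housing 90 (x) by 210 (y) by 30 mm high, origin: centre of its underside. Over it a steel guard plate 76 by 200 mm, top 90 mm over the bench, with 36 mm square windows at y = -66, -22, 22, 66 mm, one per key (order varies). Round and bar key are interlocked, so are square and cross: a push of about 6 N past half of 12 mm travel snaps one down and its partner up
- cutout: overload cutout, fixed: grey box 90 (x) by 70 (y) by 50 mm high, origin: centre of its underside. On top a black block 70 by 50 by 25 mm with a toggle lever: pivot axis along y, 72 mm over the bench above the origin; lever a 10 mm rod 80 mm long with a 26 mm ball knob
- trip_tip (a point): centre of the ball knob of the cutout's lever, 80 mm from its pivot
- trip (a joint): cutout lever: 0 = fully off (leaning 0.6 rad to the cutout's -x side, towards the robot), 0.6 = upright, 1.2 = fully on (leaning 0.6 rad to the +x side, away). Starts tripped, between 0.4 and 0.8. It stays where it is left; about 1 N at the knob moves it; hard stops at both ends
- key_round (a joint): slide of the key whose cap is a plain round disc, 26 mm across: the slow-speed key to press, partner of the bar key. 0 = up (start), 0.012 m = fully down
- key_round_top (a point): centre of the top of the round key's cap, 48 mm over the bench when up and 36 mm when down
- seat_round: the round key with its fixed seat in the housing; origin 30 mm over the bench on the key's axis
- key_square (a joint): slide of the key whose cap is a plain square, 26 mm: direction key, partner of the cross key. 0 = up (start), 0.012 m = fully down
- key_square_top (a point): centre of the top of the square key's cap, 48 mm over the bench when up and 36 mm when down
- seat_square: the square key with its fixed seat in the housing; origin 30 mm over the bench on the key's axis
- key_bar (a joint): slide of the key whose cap is a single bar 28 by 10 mm: the fast-speed key, partner of the round key. 0 = fully down (start), 0.012 m = up
- key_bar_top (a point): centre of the top of the bar key's cap, 48 mm over the bench when up and 36 mm when down
- seat_bar: the bar key with its fixed seat in the housing; origin 30 mm over the bench on the key's axis
- key_cross (a joint): slide of the key whose cap is a plus-shaped cross, 28 mm: direction key, partner of the square key. 0 = fully down (start), 0.012 m = up
- key_cross_top (a point): centre of the top of the cross key's cap, 48 mm over the bench when up and 36 mm when down
- seat_cross: the cross key with its fixed seat in the housing; origin 30 mm over the bench on the key's axis
- glue: glue bottle, white plastic, 56 mm diameter, 150 mm tall; bystander, loose; origin: centre of its underside
- screws: glass jar of 66 mm diameter, 80 mm tall, steel cap; bystander, loose; origin: centre of its underside
- spindle: turned wooden spindle, 56 mm foot, 100 mm tall; bystander, loose; origin: centre of its underside
Not all that is in view belongs to the job. What is meant by the stick is not yellow, and is the larger of those in its own colour.

How it is judged:
By the outcome, as a careful person would: the job done as asked, in the order asked, and still so for the second after the job is handed in, with the robot touching nothing.
It also fails if it takes over 72 s, if anything falls off the work surface, if the arm or the gripper's body presses on something with over 40 N, if the wrist force passes 120 N, or if a joint passes its speed limit or range.

## Working session

There is one attempt and no reset: what is moved stays moved. The work goes in short steps, Python scripts to look and compute and a tool call to move; the robot and the scene stay as the last step left them, time stands still between calls to the robot, and variables do not carry over. Pictures are saved under pics/ and viewed, at most 10 in all, crops included, and the job is handed in when it is done.

Besides the shell and the picture viewer there is one more tool, called as name([rows], argument=value, ...), one row to a line, values as JSON. jog_arm: Moves the arm, as the interface text tells. Its arguments: {"type":"object","properties":{"commands":{"type":"array","items":{"type":"object","properties":{"x":{"type":"number"},"y":{"type":"number"},"z":{"type":"number"},"rx":{"type":"number"},"ry":{"type":"number"},"rz":{"type":"number"},"claw":{"type":"number"}}}},"newtons":{"type":"number"}},"required":["commands"]}

```bash
mkdir -p pics; cat > h.py <<'E'
import numpy as np, cv2
from station import *
def K(n):
    c=camera_info(n); return np.array([[c['fx'],0,c['cx']],[0,c['fy'],c['cy']],[0,0,1.]]),np.array(c['distortion']),np.array(c['extrinsics'])
def ray(n,uv):
    k,d,E=K(n); p=cv2.undistortPoints(np.array(uv,float).reshape(-1,1,2),k,d).reshape(-1,2)
    v=np.c_[p,np.ones(len(p))]@E[:3,:3]; o=-E[:3,:3].T@E[:3,3]; return o,v
def plane(n,uv,z):
    o,v=ray(n,uv); return o+v*((z-o[2])/v[:,2])[:,None]
def proj(n,P):
    k,d,E=K(n); return cv2.projectPoints(np.array(P,float).reshape(-1,3),E[:3,:3],E[:3,3],k,d)[0].reshape(-1,2)
def tri(uvt,uvs):
    (a,u),(b,w)=ray('top',[uvt]),ray('side',[uvs]); u,w=u[0],w[0]
    s,t=np.linalg.lstsq(np.c_[u,-w],b-a,rcond=None)[0]; p,q=a+s*u,b+t*w
    return (p+q)/2,np.linalg.norm(p-q)
def cloud(n,dep):
    h,w=dep.shape; g=np.stack(np.meshgrid(np.arange(w),np.arange(h)),-1).reshape(-1,2)
    o,v=ray(n,g); return (o+v*dep.reshape(-1,1)).reshape(h,w,3)
E
python3 - <<'E'
from h import *
for n in('top','side'):
    a,d=snapshot(n); cv2.imwrite(f'pics/{n}0.png',cv2.resize(a[:,:,::-1],(800,600),interpolation=cv2.INTER_CUBIC)); np.savez(f'{n}0',a=a,d=d)
    c=K(n); print(n,c[0][0,0],-c[2][:3,:3].T@c[2][:3,3], c[2][2,:3])
print(tip_reach,observe())
E
```

```text
top 369.70532950636056 [ 0.39721748 -0.06731513  0.96867387] [ 0.16352134  0.00217466 -0.9865374 ]
side 401.46110674720984 [0.06797361 0.57777144 0.67433207] [ 0.49104265 -0.6544818  -0.57491798]
0.025 {'clock': 0.1, 'joints': array([-1.16880474,  0.62922687,  0.03845694,  1.51820478, -0.0269933 ,
        0.99628181, -0.02000228]), 'qvel': array([ 4.49685118e-04, -1.39681363e-03,  1.25066574e-04, -2.23688976e-03,
       -1.03145994e-03,  3.54289280e-05, -1.79746636e-05]), 'tau': array([ 2.51479381e-03, -5.50788260e+01,  1.14749640e+00, -1.87115425e+01,
       -5.21273387e-02,  1.91573461e-02,  5.63470917e-05]), 'tool_pos': array([0.29284147, 0.57971708, 0.22968382]), 'tcp_rot': array([ 2.31772347e-01,  9.72769725e-01, -7.82341123e-04, -1.73169916e-04]), 'wrist_force': array([ 0.28733645, -0.20442233,  0.48111223]), 'torque': array([-0.01239618,  0.01217726, -0.00679647]), 'grip_force': 0.0, 'width': 0.9986610649372549}
```

View pics/top0.png

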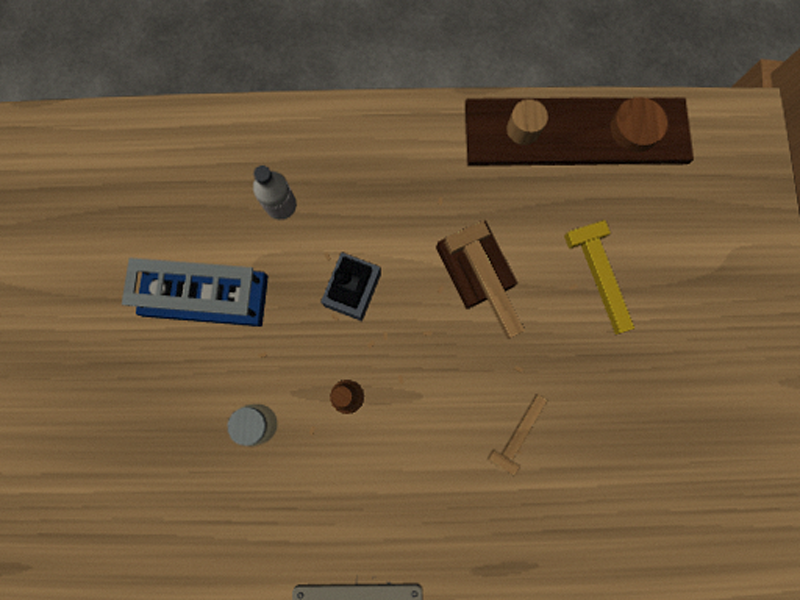

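View pics/side0.png

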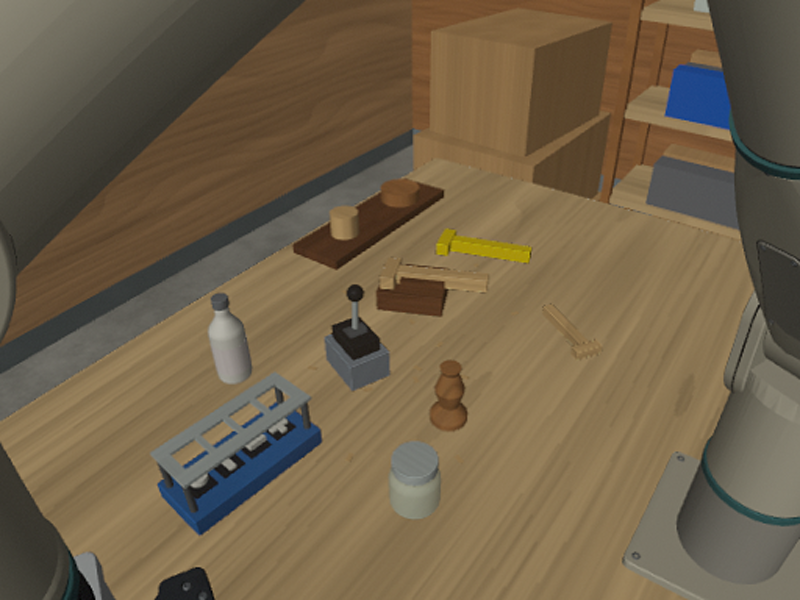

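The top view (800 px) shows the beech stick in the dark rest: handle (468,237), foot (515,330). The bank is at (195,290), with a round-looking cap in the left window. The cutout is at (350,285). The yellow T and the small T are decoys. In the side view the knob is at (355,293), the foot end at (488,282), and the caps run from (200,482) to (280,427).

```bash
python3 - <<'E'
from h import *
T=np.load('top0.npz');S=np.load('side0.npz')
s=512/800
def crop(a,x0,x1,y0,y1,f):
    return cv2.resize(a[y0:y1,x0:x1,::-1],None,fx=f,fy=f,interpolation=cv2.INTER_CUBIC)
A=crop(T['a'],75,175,160,215,7);B=crop(S['a'],95,215,230,340,5)
C=np.zeros((600,800,3),np.uint8);C[:385,:700]=A;cv2.imwrite('pics/keys_t.png',C[:385,:700]);cv2.imwrite('pics/keys_s.png',B)
ct=cloud('top',T['d']);cs=cloud('side',S['d'])
def rect(P):
    (c,w,a)=cv2.minAreaRect((P[:,:2]*1000).astype(np.float32)); return np.round(c,1),np.round(w,1),round(a,1)
def sel(c,xr,yr,zr):
    m=(c[...,0]>xr[0])&(c[...,0]<xr[1])&(c[...,1]>yr[0])&(c[...,1]<yr[1])&(c[...,2]>zr[0])&(c[...,2]<zr[1]); return m
# approx locations
for nm,uv,z in [('handle',(468,237),.066),('foot',(515,330),.066),('bank',(195,290),.09),('cut',(350,285),.06),('spindle',(347,396),.1),('jar',(248,425),.08),('glue',(263,172),.15)]:
    print(nm,plane('top',[np.array(uv)*s],z).round(3)[0], ct[int(uv[1]*s),int(uv[0]*s)].round(3))
h=plane('top',[np.array((468,237))*s],.066)[0];b=plane('top',[np.array((195,290))*s],.09)[0]
for n,c in(('top',ct),('side',cs)):
    m=sel(c,(h[0]-.25,h[0]+.08),(h[1]-.15,h[1]+.1),(.061,.072));P=c[m];print(n,'stick',m.sum(),rect(P),P[:,2].mean().round(4))
    m=sel(c,(b[0]-.1,b[0]+.1),(b[1]-.15,b[1]+.15),(.083,.097));P=c[m];print(n,'guard',m.sum(),rect(P),P[:,2].mean().round(4))
    m=sel(c,(b[0]-.1,b[0]+.1),(b[1]-.15,b[1]+.15),(.033,.055));P=c[m];print(n,'caps',m.sum())
E
```

```text
handle [ 0.65  -0.189  0.066] [ 0.652 -0.187  0.065]
foot [ 0.497 -0.257  0.066] [ 0.498 -0.255  0.069]
bank [0.566 0.243 0.09 ] [0.579 0.266 0.031]
cut [0.575 0.003 0.06 ] [0.572 0.001 0.082]
spindle [0.399 0.005 0.1  ] [0.4   0.005 0.098]
jar [0.358 0.157 0.08 ] [0.358 0.159 0.079]
glue [0.733 0.126 0.15 ] [0.734 0.128 0.148]
top stick 968 (array([ 578.6, -221.3]), array([190.3,  70.5]), 24.1) 0.0655
top guard 1719 (array([574. , 257.9]), array([201.2,  77. ]), 84.2) 0.0894
top caps 219
side stick 468 (array([ 579.1, -214.8]), array([188.9,  70.5]), 23.2) 0.0638
side guard 2141 (array([573.4, 259.5]), array([201.3,  79.8]), 84.5) 0.0885
side caps 369
```

View pics/keys_t.png

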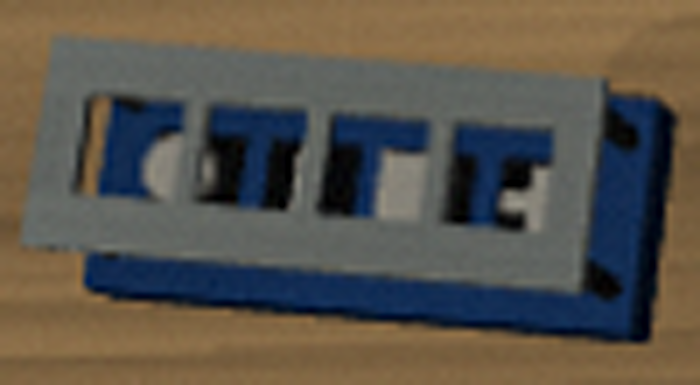

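View pics/keys_s.png

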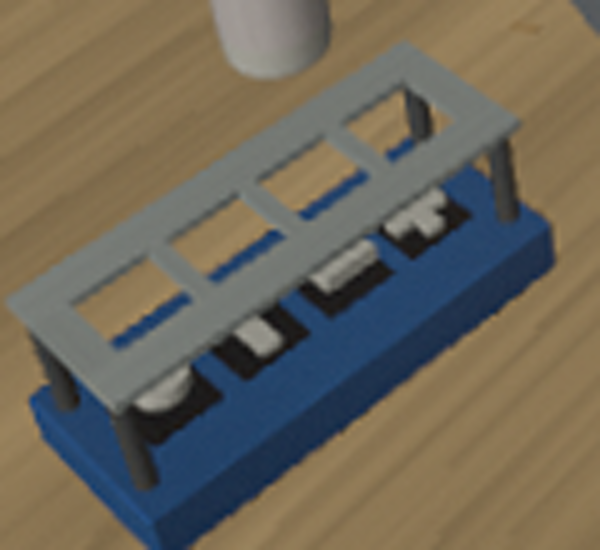

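jog_arm([
  {"x": 1.19,"y": -3.9,"rz": -0.107,"claw": 0.6},
  {"x": 1.19,"y": -3.9,"rz": -0.107},
  {"x": 1.19,"y": -3.9,"rz": -0.107},
  {"x": 1.19,"y": -3.9,"rz": -0.107},
  {"x": 1.19,"y": -3.9,"rz": -0.107},
  {"x": 1.19,"y": -3.9,"rz": -0.107},
  {"x": 1.19,"y": -3.9,"rz": -0.107},
  {"x": 1.19,"y": -3.9,"rz": -0.107},
  {"x": 1.19,"y": -3.9,"rz": -0.107},
  {"x": 1.19,"y": -3.9,"rz": -0.107},
  {"x": 1.19,"y": -3.9,"rz": -0.107},
  {"x": 1.19,"y": -3.9,"rz": -0.107},
], newtons=20)

```text
schema error: expected keys x, y, z, rx, ry, rz, claw
```

jog_arm([
  {"x": 1.19,"y": -3.9,"rz": -0.107},
  {"x": 1.19,"y": -3.9,"rz": -0.107},
  {"x": 1.19,"y": -3.9,"rz": -0.107},
  {"x": 1.19,"y": -3.9,"rz": -0.107},
  {"x": 1.19,"y": -3.9,"rz": -0.107},
  {"x": 1.19,"y": -3.9,"rz": -0.107},
  {"x": 1.19,"y": -3.9,"rz": -0.107},
  {"x": 1.19,"y": -3.9,"rz": -0.107},
  {"x": 1.19,"y": -3.9,"rz": -0.107},
  {},
])

```text
schema error: expected keys x, y, z, rx, ry, rz, claw
```

```bash
python3 - <<'E'
from h import *
from scipy.spatial.transform import Rotation as R
o=observe();print(o['clock'],o['joints'].round(3),o['tool_pos'].round(4));print(R.from_quat(o['tcp_rot']).as_matrix().round(3))
# cross-checks by two views: round cap, knob, handle/foot tops
print(plane('top',[[100.4,183.6]],.048))
T=np.load('top0.npz');S=np.load('side0.npz');s=.64
ks=np.array([355,293])*s
g=S['a'].astype(int).sum(2);w=np.zeros(g.shape,bool);w[178:200,215:240]=1;ys,xs=np.where((g<110)&w);ks=[(xs.min()+xs.max())/2,(ys.min()+ys.max())/2];print('knob side',ks,len(xs),ys.max()-ys.min())
# knob: side ray, and top-depth points above 0.12 near cutout
ct=cloud('top',T['d']);cs=cloud('side',S['d'])
m=(ct[...,2]>.11)&(abs(ct[...,0]-.575)<.1)&(abs(ct[...,1]-.0)<.08)
yy,xx=np.where(m);print('knob top',xx.mean(),yy.mean(),ct[m].mean(0),ct[m].max(0),len(xx));print('tri',tri((xx.mean(),yy.mean()),ks))
for n,c in(('top',ct),('side',cs)):
    for z0,z1 in((.045,.053),(.068,.077)):
        m=(c[...,2]>z0)&(c[...,2]<z1)&(abs(c[...,0]-.575)<.08)&(abs(c[...,1])<.07);P=c[m]
        r=cv2.minAreaRect((P[:,:2]*1000).astype(np.float32));print(n,z0,len(P),np.round(r[0],1),np.round(r[1],1),round(r[2],1))
E
```

```text
0.1 [-1.169  0.629  0.038  1.518 -0.027  0.996 -0.02 ] [0.2928 0.5797 0.2297]
[[-0.893  0.451 -0.001]
 [ 0.451  0.893 -0.001]
 [-0.    -0.002 -1.   ]]
[[0.58006798 0.32172994 0.048     ]]
knob side [np.float64(227.0), np.float64(187.5)] 68 9
knob top 219.07920792079207 176.0891089108911 [0.57019729 0.00611474 0.15956868] [0.58269714 0.01788937 0.16594636] 101
tri (array([0.57299746, 0.00737056, 0.14796309]), np.float64(0.00072740861061231))
top 0.045 358 [579.9   3.7] [70.7 90.3] 67.4
top 0.068 394 [579.6   3.4] [49.9 70.2] 67.7
side 0.045 257 [581.2   8. ] [67.1 92.7] 69.7
side 0.068 293 [578.8   7.9] [47.9 70.6] 68.8
```

jog_arm([
  {"x": 1.19,"y": -3.9,"z": 0,"rx": 0,"ry": 0,"rz": -0.107,"claw": 0.6},
  {"x": 1.19,"y": -3.9,"z": 0,"rx": 0,"ry": 0,"rz": -0.107,"claw": 0.6},
  {"x": 1.19,"y": -3.9,"z": 0,"rx": 0,"ry": 0,"rz": -0.107,"claw": 0.6},
  {"x": 1.19,"y": -3.9,"z": 0,"rx": 0,"ry": 0,"rz": -0.107,"claw": 0.6},
  {"x": 1.19,"y": -3.9,"z": 0,"rx": 0,"ry": 0,"rz": -0.107,"claw": 0.6},
  {"x": 1.19,"y": -3.9,"z": 0,"rx": 0,"ry": 0,"rz": -0.107,"claw": 0.6},
  {"x": 1.19,"y": -3.9,"z": 0,"rx": 0,"ry": 0,"rz": -0.107,"claw": 0.6},
  {"x": 1.19,"y": -3.9,"z": 0,"rx": 0,"ry": 0,"rz": -0.107,"claw": 0.6},
  {"x": 1.19,"y": -3.9,"z": 0,"rx": 0,"ry": 0,"rz": -0.107,"claw": 0.6},
  {"x": 1.19,"y": -3.9,"z": 0,"rx": 0,"ry": 0,"rz": -0.107,"claw": 0.6},
  {"x": 1.19,"y": -3.9,"z": 0,"rx": 0,"ry": 0,"rz": -0.107,"claw": 0.6},
  {"x": 1.19,"y": -3.9,"z": 0,"rx": 0,"ry": 0,"rz": -0.107,"claw": 0.6},
], newtons=20)

```text
clock: 1.1
tool_pos: [0.4358, 0.1103, 0.2305]
tcp_rot: [0.77, 0.638, 0.0, -0.0]
wrist_force: [0.5, 0.4, 0.8]
width: 0.601
grip_force: 0.0
```

jog_arm([
  {"x": 1.19,"y": -3.9,"z": 0,"rx": 0,"ry": 0,"rz": -0.107,"claw": 0.6},
  {"x": 1.19,"y": -3.9,"z": 0,"rx": 0,"ry": 0,"rz": -0.107,"claw": 0.6},
  {"x": 1.19,"y": -3.9,"z": 0,"rx": 0,"ry": 0,"rz": -0.107,"claw": 0.6},
  {"x": 1.19,"y": -3.9,"z": 0,"rx": 0,"ry": 0,"rz": -0.107,"claw": 0.6},
  {"x": 1.19,"y": -3.9,"z": 0,"rx": 0,"ry": 0,"rz": -0.107,"claw": 0.6},
  {"x": 1.19,"y": -3.9,"z": 0,"rx": 0,"ry": 0,"rz": -0.107,"claw": 0.6},
  {"x": 1.19,"y": -3.9,"z": 0,"rx": 0,"ry": 0,"rz": -0.107,"claw": 0.6},
  {"x": 1.19,"y": -3.9,"z": 0,"rx": 0,"ry": 0,"rz": -0.107,"claw": 0.6},
  {"x": 1.19,"y": -3.9,"z": 0,"rx": 0,"ry": 0,"rz": -0.107,"claw": 0.6},
  {"x": 0,"y": 0,"z": 0,"rx": 0,"ry": 0,"rz": 0,"claw": 0.6},
])

```text
clock: 1.93
tool_pos: [0.543, -0.2484, 0.2306]
tcp_rot: [0.979, 0.206, -0.0, 0.004]
wrist_force: [0.3, -1.8, 0.8]
width: 0.597
grip_force: 0.0
```

```bash
cat >> h.py <<'E'
from scipy.spatial.transform import Rotation as R
def st():
    o=observe();print(round(o['clock'],2),o['joints'].round(3),o['tool_pos'].round(4),'F',o['wrist_force'].round(1),'w',round(o['width'],3),'g',round(o['grip_force'],1));print(R.from_quat(o['tcp_rot']).as_matrix().round(3).tolist());return o
E
python3 -c "
from h import *
st()"
```

```text
1.93 [-0.03   0.634  0.674  1.688 -0.454  0.978 -0.35 ] [ 0.543  -0.2484  0.2306] F [ 0.3 -1.8  0.8] w 0.597 g 0.0
[[0.915, 0.402, 0.001], [0.402, -0.915, -0.009], [-0.002, 0.008, -1.0]]
```

jog_arm([
  {"x": 0,"y": 0,"z": 0,"rx": 0.05,"ry": -0.11,"rz": 0,"claw": 0.6},
  {"x": 0,"y": 0,"z": 0,"rx": 0.05,"ry": -0.11,"rz": 0,"claw": 0.6},
  {"x": 0,"y": 0,"z": 0,"rx": 0.05,"ry": -0.11,"rz": 0,"claw": 0.6},
  {"x": 0,"y": 0,"z": 0,"rx": 0.05,"ry": -0.11,"rz": 0,"claw": 0.6},
  {"x": 0,"y": 0,"z": 0,"rx": 0.05,"ry": -0.11,"rz": 0,"claw": 0.6},
  {"x": 0,"y": 0,"z": 0,"rx": 0.05,"ry": -0.11,"rz": 0,"claw": 0.6},
  {"x": 0,"y": 0,"z": 0,"rx": 0.05,"ry": -0.11,"rz": 0,"claw": 0.6},
  {"x": 0,"y": 0,"z": 0,"rx": 0.05,"ry": -0.11,"rz": 0,"claw": 0.6},
  {"x": 0,"y": 0,"z": 0,"rx": 0.05,"ry": -0.11,"rz": 0,"claw": 0.6},
])

```text
clock: 2.68
tool_pos: [0.5406, -0.2336, 0.2034]
tcp_rot: [0.912, 0.201, 0.345, -0.092]
wrist_force: [-0.2, -0.3, -2.4]
width: 0.597
grip_force: 0.0
```

```bash
python3 -c "
from h import *
st()"
```

```text
2.68 [ 1.124  0.631 -0.565  2.088 -1.08   0.393  0.555] [ 0.5406 -0.2336  0.2034] F [-0.2 -0.3 -2.4] w 0.597 g 0.0
[[0.681, 0.43, 0.593], [0.302, -0.902, 0.307], [0.667, -0.03, -0.744]]
```

```bash
cat >> h.py <<'E'
def rotto(z,y):
    z=np.array(z,float);z/=np.linalg.norm(z);y=np.array(y,float);y-=z*(y@z);y/=np.linalg.norm(y)
    Rd=np.c_[np.cross(y,z),y,z];return R.from_matrix(Rd)
def need(z,y,pos,n):
    o=observe();rv=(rotto(z,y)*R.from_quat(o['tcp_rot']).inv()).as_rotvec();dp=(np.array(pos)-o['tool_pos'])*100
    print('rot',rv.round(3),'per row',(rv/n).round(4),'cm',dp.round(2),'per row',(dp/n).round(3))
d=np.array([.913,.408,0]);p=np.array([-.408,.913,0])
E
python3 - <<'E'
from h import *
need([0,0,-1],-p,[.542,-.238,.23],7)
print(proj('top',[[.42,.4,0],[.42,.4,.19]]),proj('side',[[.42,.4,0],[.42,.4,.19]]))
s=.64
for n,uv in(('yellow',(600,275)),('small',(520,435)),('edge',(0,300))):print(n,plane('top',[np.array(uv)*s],.01))
E
```

```text
rot [-0.332  0.651 -0.012] per row [-0.0475  0.093  -0.0018] cm [ 0.14 -0.44  2.66] per row [ 0.019 -0.063  0.381]
[[ 75.91363454 247.17554335]
 [ 34.60544915 245.35160328]] [[158.17472715 390.71436166]
 [135.93617682 325.38088994]]
yellow [[ 0.59516265 -0.4192919   0.01      ]]
small [[ 0.33161461 -0.2686875   0.01      ]]
edge [[0.56967376 0.61803336 0.01      ]]
```

jog_arm([
  {"x": 0,"y": -0.06,"z": 0.4,"rx": -0.0475,"ry": 0.093,"rz": 0,"claw": 0.6},
  {"x": 0,"y": -0.06,"z": 0.4,"rx": -0.0475,"ry": 0.093,"rz": 0,"claw": 0.6},
  {"x": 0,"y": -0.06,"z": 0.4,"rx": -0.0475,"ry": 0.093,"rz": 0,"claw": 0.6},
  {"x": 0,"y": -0.06,"z": 0.4,"rx": -0.0475,"ry": 0.093,"rz": 0,"claw": 0.6},
  {"x": 0,"y": -0.06,"z": 0.4,"rx": -0.0475,"ry": 0.093,"rz": 0,"claw": 0.6},
  {"x": 0,"y": -0.06,"z": 0.4,"rx": -0.0475,"ry": 0.093,"rz": 0,"claw": 0.6},
  {"x": 0,"y": -0.06,"z": 0.4,"rx": -0.0475,"ry": 0.093,"rz": 0,"claw": 0.6},
])

```text
clock: 3.27
tool_pos: [0.5409, -0.237, 0.2284]
tcp_rot: [0.977, 0.213, 0.015, -0.008]
wrist_force: [0.6, 0.4, -0.2]
width: 0.606
grip_force: 0.0
```

jog_arm([
  {"x": 0,"y": 0,"z": 0,"rx": 0,"ry": 0,"rz": 0.12,"claw": 0.6},
  {"x": 0,"y": 0,"z": 0,"rx": 0,"ry": 0,"rz": 0.12,"claw": 0.6},
  {"x": 0,"y": 0,"z": 0,"rx": 0,"ry": 0,"rz": 0.12,"claw": 0.6},
  {"x": 0,"y": 0,"z": 0,"rx": 0,"ry": 0,"rz": 0.12,"claw": 0.6},
  {"x": 0,"y": 0,"z": 0,"rx": 0,"ry": 0,"rz": 0.12,"claw": 0.6},
  {"x": 0,"y": 0,"z": 0,"rx": 0,"ry": 0,"rz": 0.12,"claw": 0.6},
  {"x": 0,"y": 0,"z": 0,"rx": 0,"ry": 0,"rz": 0.12,"claw": 0.6},
  {"x": 0,"y": 0,"z": 0,"rx": 0,"ry": 0,"rz": 0.12,"claw": 0.6},
  {"x": 0,"y": 0,"z": 0,"rx": 0,"ry": 0,"rz": 0.12,"claw": 0.6},
  {"x": 0,"y": 0,"z": 0,"rx": 0,"ry": 0,"rz": 0.12,"claw": 0.6},
  {"x": 0,"y": 0,"z": 0,"rx": 0,"ry": 0,"rz": 0.12,"claw": 0.6},
  {"x": 0,"y": 0,"z": 0,"rx": 0,"ry": 0,"rz": 0.12,"claw": 0.6},
])

```text
clock: 4.27
tool_pos: [0.5406, -0.2364, 0.2267]
tcp_rot: [0.591, 0.806, 0.006, -0.019]
wrist_force: [0.2, -0.7, -0.3]
width: 0.598
grip_force: 0.0
```

```bash
python3 -c "
from h import *
st();need([0,0,-1],p,[.542,-.238,.2],14)"
```

```text
4.27 [ 0.464  0.564 -0.137  1.659  0.061  0.956  0.617] [ 0.5406 -0.2364  0.2267] F [ 0.2 -0.7 -0.3] w 0.598 g 0.0
[[-0.301, 0.953, -0.023], [0.953, 0.302, 0.033], [0.038, -0.012, -0.999]]
rot [-0.005 -0.045  1.685] per row [-0.0004 -0.0032  0.1203] cm [ 0.14 -0.16 -2.67] per row [ 0.01  -0.011 -0.191]
```

jog_arm([
  {"x": 0,"y": 0,"z": -0.2,"rx": 0,"ry": -0.003,"rz": 0.12,"claw": 0.6},
  {"x": 0,"y": 0,"z": -0.2,"rx": 0,"ry": -0.003,"rz": 0.12,"claw": 0.6},
  {"x": 0,"y": 0,"z": -0.2,"rx": 0,"ry": -0.003,"rz": 0.12,"claw": 0.6},
  {"x": 0,"y": 0,"z": -0.2,"rx": 0,"ry": -0.003,"rz": 0.12,"claw": 0.6},
  {"x": 0,"y": 0,"z": -0.2,"rx": 0,"ry": -0.003,"rz": 0.12,"claw": 0.6},
  {"x": 0,"y": 0,"z": -0.2,"rx": 0,"ry": -0.003,"rz": 0.12,"claw": 0.6},
  {"x": 0,"y": 0,"z": -0.2,"rx": 0,"ry": -0.003,"rz": 0.12,"claw": 0.6},
  {"x": 0,"y": 0,"z": -0.2,"rx": 0,"ry": -0.003,"rz": 0.12,"claw": 0.6},
  {"x": 0,"y": 0,"z": -0.2,"rx": 0,"ry": -0.003,"rz": 0.12,"claw": 0.6},
  {"x": 0,"y": 0,"z": -0.2,"rx": 0,"ry": -0.003,"rz": 0.12,"claw": 0.6},
  {"x": 0,"y": 0,"z": -0.2,"rx": 0,"ry": -0.003,"rz": 0.12,"claw": 0.6},
  {"x": 0,"y": 0,"z": -0.2,"rx": 0,"ry": -0.003,"rz": 0.12,"claw": 0.6},
])

```text
clock: 5.27
tool_pos: [0.5406, -0.2364, 0.2027]
tcp_rot: [-0.088, 0.996, 0.003, -0.005]
wrist_force: [-0.1, 0.0, -0.8]
width: 0.599
grip_force: 0.0
```

```bash
python3 -c "
from h import *
st();a=np.radians(25);z=-np.sin(a)*d-np.cos(a)*np.array([0,0,1])
g=np.array([.4919,-.2601,.053])+d*.055-z*.006
print('grasp tcp',g)
need(z,p,g-z*.09,7);need(z,p,g,1)"
```

```text
5.27 [ 0.685  0.623 -0.514  1.7    0.364  0.929  1.774] [ 0.5406 -0.2364  0.2027] F [-0.1  0.  -0.8] w 0.599 g 0.0
[[-0.985, -0.175, -0.011], [-0.175, 0.985, 0.004], [0.01, 0.006, -1.0]]
grasp tcp [ 0.5444301  -0.23662543  0.05843785]
rot [-0.131  0.406  0.242] per row [-0.0187  0.0581  0.0346] cm [ 3.86  1.53 -6.27] per row [ 0.551  0.219 -0.895]
rot [-0.131  0.406  0.242] per row [-0.1312  0.4064  0.242 ] cm [  0.38  -0.02 -14.42] per row [  0.385  -0.021 -14.422]
```

jog_arm([
  {"x": 0.55,"y": 0.22,"z": -0.9,"rx": -0.0187,"ry": 0.058,"rz": 0.0346,"claw": 0.6},
  {"x": 0.55,"y": 0.22,"z": -0.9,"rx": -0.0187,"ry": 0.058,"rz": 0.0346,"claw": 0.6},
  {"x": 0.55,"y": 0.22,"z": -0.9,"rx": -0.0187,"ry": 0.058,"rz": 0.0346,"claw": 0.6},
  {"x": 0.55,"y": 0.22,"z": -0.9,"rx": -0.0187,"ry": 0.058,"rz": 0.0346,"claw": 0.6},
  {"x": 0.55,"y": 0.22,"z": -0.9,"rx": -0.0187,"ry": 0.058,"rz": 0.0346,"claw": 0.6},
  {"x": 0.55,"y": 0.22,"z": -0.9,"rx": -0.0187,"ry": 0.058,"rz": 0.0346,"claw": 0.6},
  {"x": 0.55,"y": 0.22,"z": -0.9,"rx": -0.0187,"ry": 0.058,"rz": 0.0346,"claw": 0.6},
  {"x": 0,"y": 0,"z": 0,"rx": 0,"ry": 0,"rz": 0,"claw": 0.6},
])

```text
clock: 5.93
tool_pos: [0.5803, -0.217, 0.1359]
tcp_rot: [-0.204, 0.954, -0.044, -0.213]
wrist_force: [-0.8, 1.8, -0.9]
width: 0.598
grip_force: 0.0
```

```bash
python3 - <<'E'
from h import *
st();a=np.radians(25);z=-np.sin(a)*d-np.cos(a)*np.array([0,0,1])
g=np.array([.4919,-.2601,.053])+d*.055-z*.006
need(z,p,g,6)
a,_=snapshot('top');c=a[110:250,260:370,::-1];cv2.imwrite('pics/g1.png',cv2.resize(c,None,fx=4,fy=4,interpolation=cv2.INTER_CUBIC))
E
```

```text
5.93 [ 0.385  0.916 -0.415  1.345  0.528  1.386  1.828] [ 0.5803 -0.217   0.1359] F [-0.8  1.8 -0.9] w 0.598 g 0.0
[[-0.826, -0.408, -0.388], [-0.371, 0.913, -0.171], [0.424, 0.003, -0.905]]
rot [-0.002 -0.003 -0.   ] per row [-0.0003 -0.0005 -0.0001] cm [-3.59 -1.96 -7.75] per row [-0.598 -0.327 -1.292]
```

View pics/g1.png

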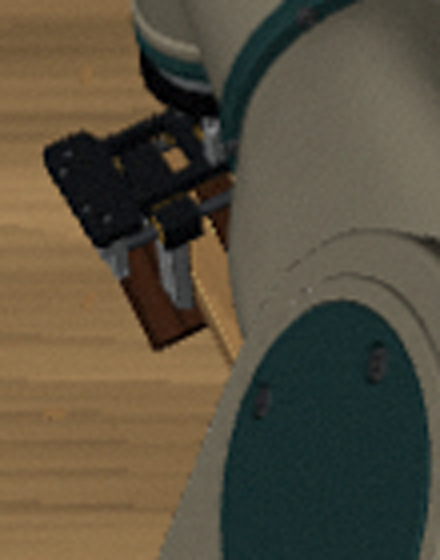

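The arm hides most of the stick. The left finger, at crop (175,285), stands just left of the stem at (210,290), as planned. Descending.

jog_arm([
  {"x": -0.45,"y": -0.245,"z": -0.97,"rx": 0,"ry": 0,"rz": 0,"claw": 0.6},
  {"x": -0.45,"y": -0.245,"z": -0.97,"rx": 0,"ry": 0,"rz": 0,"claw": 0.6},
  {"x": -0.45,"y": -0.245,"z": -0.97,"rx": 0,"ry": 0,"rz": 0,"claw": 0.6},
  {"x": -0.45,"y": -0.245,"z": -0.97,"rx": 0,"ry": 0,"rz": 0,"claw": 0.6},
  {"x": -0.45,"y": -0.245,"z": -0.97,"rx": 0,"ry": 0,"rz": 0,"claw": 0.6},
  {"x": -0.45,"y": -0.245,"z": -0.97,"rx": 0,"ry": 0,"rz": 0,"claw": 0.6},
  {"x": -0.45,"y": -0.245,"z": -0.97,"rx": 0,"ry": 0,"rz": 0,"claw": 0.6},
  {"x": -0.45,"y": -0.245,"z": -0.97,"rx": 0,"ry": 0,"rz": 0,"claw": 0.6},
  {"x": 0,"y": 0,"z": 0,"rx": 0,"ry": 0,"rz": 0,"claw": 0.6},
])

```text
clock: 6.73
tool_pos: [0.5409, -0.2417, 0.0604]
tcp_rot: [-0.2, 0.955, -0.045, -0.213]
wrist_force: [0.1, -0.1, -0.0]
width: 0.601
grip_force: 0.0
```

jog_arm([
  {"x": 0,"y": 0,"z": 0,"rx": 0,"ry": 0,"rz": 0,"claw": 0.1},
  {"x": 0,"y": 0,"z": 0,"rx": 0,"ry": 0,"rz": 0,"claw": 0.1},
  {"x": 0,"y": 0,"z": 0,"rx": 0,"ry": 0,"rz": 0,"claw": 0.1},
  {"x": 0,"y": 0,"z": 0,"rx": 0,"ry": 0,"rz": 0,"claw": 0.1},
  {"x": 0,"y": 0,"z": 0,"rx": 0,"ry": 0,"rz": 0,"claw": 0.1},
  {"x": 0,"y": 0,"z": 0,"rx": 0,"ry": 0,"rz": 0,"claw": 0.1},
], newtons=35)

```text
clock: 7.23
tool_pos: [0.5438, -0.2403, 0.0629]
tcp_rot: [-0.201, 0.956, -0.046, -0.211]
wrist_force: [0.2, 1.0, 2.2]
width: 0.278
grip_force: 34.5
```

```bash
python3 -c "
from h import *
st()"
```

```text
7.23 [ 0.428  0.963 -0.389  1.48   0.582  1.21   1.78 ] [ 0.5438 -0.2403  0.0629] F [0.2 1.  2.2] w 0.278 g 34.5
[[-0.831, -0.403, -0.384], [-0.364, 0.915, -0.172], [0.421, -0.003, -0.907]]
```

jog_arm([
  {"x": 0,"y": 0,"z": 1.5,"rx": 0,"ry": 0,"rz": 0,"claw": 0.1},
  {"x": 0,"y": 0,"z": 2.5,"rx": 0,"ry": 0,"rz": 0,"claw": 0.1},
  {"x": 0,"y": 0,"z": 3,"rx": 0,"ry": 0,"rz": 0,"claw": 0.1},
  {"x": 0,"y": 0,"z": 3,"rx": 0,"ry": 0,"rz": 0,"claw": 0.1},
  {"x": 0,"y": 0,"z": 3,"rx": 0,"ry": 0,"rz": 0,"claw": 0.1},
  {"x": 0,"y": 0,"z": 3,"rx": 0,"ry": 0,"rz": 0,"claw": 0.1},
  {"x": 0,"y": 0,"z": 3,"rx": 0,"ry": 0,"rz": 0,"claw": 0.1},
  {"x": 0,"y": 0,"z": 2,"rx": 0,"ry": 0,"rz": 0,"claw": 0.1},
])

```text
clock: 7.9
tool_pos: [0.544, -0.241, 0.2766]
tcp_rot: [-0.2, 0.956, -0.047, -0.209]
wrist_force: [0.5, -0.1, -2.3]
width: 0.277
grip_force: 34.5
```

jog_arm([
  {"x": -0.45,"y": 3.3,"z": 0,"rx": 0,"ry": 0,"rz": -0.062,"claw": 0.1},
  {"x": -0.45,"y": 3.3,"z": 0,"rx": 0,"ry": 0,"rz": -0.062,"claw": 0.1},
  {"x": -0.45,"y": 3.3,"z": 0,"rx": 0,"ry": 0,"rz": -0.062,"claw": 0.1},
  {"x": -0.45,"y": 3.3,"z": 0,"rx": 0,"ry": 0,"rz": -0.062,"claw": 0.1},
  {"x": -0.45,"y": 3.3,"z": 0,"rx": 0,"ry": 0,"rz": -0.062,"claw": 0.1},
  {"x": -0.45,"y": 3.3,"z": 0,"rx": 0,"ry": 0,"rz": -0.062,"claw": 0.1},
  {"x": -0.45,"y": 3.3,"z": 0,"rx": 0,"ry": 0,"rz": -0.062,"claw": 0.1},
  {"x": -0.45,"y": 3.3,"z": 0,"rx": 0,"ry": 0,"rz": -0.062,"claw": 0.1},
  {"x": -0.45,"y": 3.3,"z": 0,"rx": 0,"ry": 0,"rz": -0.062,"claw": 0.1},
  {"x": -0.45,"y": 3.3,"z": 0,"rx": 0,"ry": 0,"rz": -0.062,"claw": 0.1},
  {"x": -0.45,"y": 3.3,"z": 0,"rx": 0,"ry": 0,"rz": -0.062,"claw": 0.1},
  {"x": -0.45,"y": 3.3,"z": 0,"rx": 0,"ry": 0,"rz": -0.062,"claw": 0.1},
])

```text
clock: 8.9
tool_pos: [0.4891, 0.1564, 0.2734]
tcp_rot: [0.162, 0.963, 0.034, -0.213]
wrist_force: [0.5, -0.1, -0.9]
width: 0.276
grip_force: 34.7
```

```bash
python3 -c "
from h import *
st();a=np.radians(25);t=np.array([.68,-.73,0]);z=-np.sin(a)*t-np.cos(a)*np.array([0,0,1]);need(z,[.73,.68,0],[.45,.42,.27],8)"
```

```text
8.9 [ 0.032  0.629 -0.42   1.531 -0.028  1.368  0.891] [0.4891 0.1564 0.2734] F [ 0.5 -0.1 -0.9] w 0.276 g 34.7
[[-0.857, 0.326, -0.399], [0.297, 0.945, 0.135], [0.421, -0.003, -0.907]]
rot [ 0.003 -0.001 -0.488] per row [ 0.0004 -0.0001 -0.0611] cm [-3.91 26.36 -0.34] per row [-0.489  3.295 -0.043]
```

jog_arm([
  {"x": -0.49,"y": 3.3,"z": 0,"rx": 0,"ry": 0,"rz": -0.061,"claw": 0.1},
  {"x": -0.49,"y": 3.3,"z": 0,"rx": 0,"ry": 0,"rz": -0.061,"claw": 0.1},
  {"x": -0.49,"y": 3.3,"z": 0,"rx": 0,"ry": 0,"rz": -0.061,"claw": 0.1},
  {"x": -0.49,"y": 3.3,"z": 0,"rx": 0,"ry": 0,"rz": -0.061,"claw": 0.1},
  {"x": -0.49,"y": 3.3,"z": 0,"rx": 0,"ry": 0,"rz": -0.061,"claw": 0.1},
  {"x": -0.49,"y": 3.3,"z": 0,"rx": 0,"ry": 0,"rz": -0.061,"claw": 0.1},
  {"x": -0.49,"y": 3.3,"z": 0,"rx": 0,"ry": 0,"rz": -0.061,"claw": 0.1},
  {"x": -0.49,"y": 3.3,"z": 0,"rx": 0,"ry": 0,"rz": -0.061,"claw": 0.1},
  {"x": 0,"y": 0,"z": 0,"rx": 0,"ry": 0,"rz": 0,"claw": 0.1},
])

```text
clock: 9.65
tool_pos: [0.4454, 0.4261, 0.2749]
tcp_rot: [0.385, 0.897, 0.086, -0.201]
wrist_force: [-0.9, -0.1, -1.0]
width: 0.276
grip_force: 34.7
```

jog_arm([
  {"x": 0,"y": 0,"z": 0,"rx": -0.073,"ry": -0.068,"rz": 0,"claw": 0.1},
  {"x": 0,"y": 0,"z": 0,"rx": -0.073,"ry": -0.068,"rz": 0,"claw": 0.1},
  {"x": 0,"y": 0,"z": 0,"rx": -0.073,"ry": -0.068,"rz": 0,"claw": 0.1},
  {"x": 0,"y": 0,"z": 0,"rx": -0.073,"ry": -0.068,"rz": 0,"claw": 0.1},
  {"x": 0,"y": 0,"z": 0,"rx": -0.073,"ry": -0.068,"rz": 0,"claw": 0.1},
  {"x": 0,"y": 0,"z": 0,"rx": -0.073,"ry": -0.068,"rz": 0,"claw": 0.1},
  {"x": 0,"y": 0,"z": 0,"rx": -0.073,"ry": -0.068,"rz": 0,"claw": 0.1},
  {"x": 0,"y": 0,"z": 0,"rx": -0.073,"ry": -0.068,"rz": 0,"claw": 0.1},
  {"x": 0,"y": 0,"z": 0,"rx": -0.073,"ry": -0.068,"rz": 0,"claw": 0.1},
  {"x": 0,"y": 0,"z": 0,"rx": -0.073,"ry": -0.068,"rz": 0,"claw": 0.1},
])

```text
clock: 10.48
tool_pos: [0.4499, 0.4198, 0.2744]
tcp_rot: [0.383, 0.881, -0.112, 0.256]
wrist_force: [0.7, -0.4, -2.3]
width: 0.273
grip_force: 34.7
```

```bash
python3 -c "
from h import *
st();a=np.radians(25);t=np.array([.68,-.73,0]);z=np.cos(a)*t-np.sin(a)*np.array([0,0,1]);need(z,[.73,.68,0],[.45,.42,.27],6)"
```

```text
10.48 [-1.127  0.631  0.061  1.549  0.534  1.214 -0.578] [0.4499 0.4198 0.2744] F [ 0.7 -0.4 -2.3] w 0.273 g 34.7
[[-0.576, 0.731, 0.365], [0.617, 0.682, -0.393], [-0.536, -0.002, -0.844]]
rot [-0.414 -0.388  0.   ] per row [-0.069  -0.0647  0.    ] cm [ 0.01  0.02 -0.44] per row [ 0.002  0.003 -0.073]
```

jog_arm([
  {"x": 0,"y": 0,"z": 0,"rx": -0.069,"ry": -0.065,"rz": 0,"claw": 0.1},
  {"x": 0,"y": 0,"z": 0,"rx": -0.069,"ry": -0.065,"rz": 0,"claw": 0.1},
  {"x": 0,"y": 0,"z": 0,"rx": -0.069,"ry": -0.065,"rz": 0,"claw": 0.1},
  {"x": 0,"y": 0,"z": 0,"rx": -0.069,"ry": -0.065,"rz": 0,"claw": 0.1},
  {"x": 0,"y": 0,"z": 0,"rx": -0.069,"ry": -0.065,"rz": 0,"claw": 0.1},
  {"x": 0,"y": 0,"z": 0,"rx": -0.069,"ry": -0.065,"rz": 0,"claw": 0.1},
  {"x": 0,"y": 0,"z": 0,"rx": 0,"ry": 0,"rz": 0,"claw": 0.1},
])

```text
clock: 11.07
tool_pos: [0.4468, 0.421, 0.2681]
tcp_rot: [0.333, 0.775, -0.216, 0.491]
wrist_force: [-1.2, 1.3, -2.5]
width: 0.271
grip_force: 34.7
```

```bash
python3 - <<'E'
from h import *
st();ii=[]
for n in('top','side'):
    a,dd=snapshot(n);np.savez(n+'1',a=a,d=dd);ii.append(a[:,:400,::-1])
cv2.imwrite('pics/st1.png',np.hstack(ii))
E
```

```text
11.07 [-1.397  0.89   0.229  1.512  0.791  1.462 -0.834] [0.4468 0.421  0.2681] F [-1.2  1.3 -2.5] w 0.271 g 34.7
[[-0.295, 0.729, 0.617], [0.304, 0.684, -0.663], [-0.906, -0.008, -0.424]]
```

View pics/st1.png

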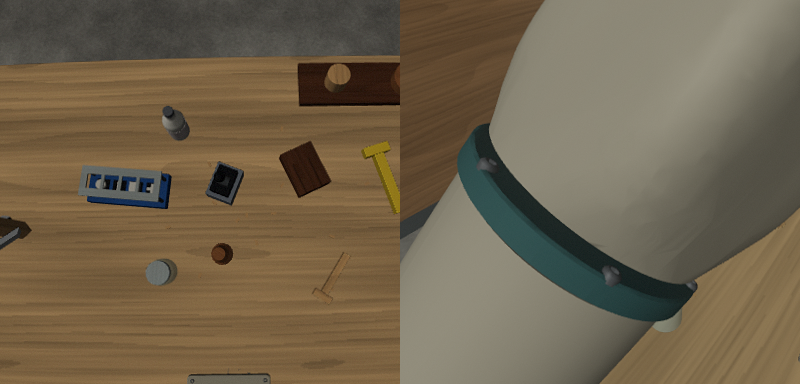

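The top view shows the rest empty and the bystanders unmoved, with the round cap at (100,183). The grasped stick is at the left image border, and the arm blocks the side view. By the kinematics, the stick's axis is vertical to within 0.7°. Lowering.

jog_arm([
  {"x": 0,"y": 0,"z": -2,"rx": 0,"ry": 0,"rz": 0,"claw": 0.1},
  {"x": 0,"y": 0,"z": -3,"rx": 0,"ry": 0,"rz": 0,"claw": 0.1},
  {"x": 0,"y": 0,"z": -3,"rx": 0,"ry": 0,"rz": 0,"claw": 0.1},
  {"x": 0,"y": 0,"z": -3,"rx": 0,"ry": 0,"rz": 0,"claw": 0.1},
  {"x": 0,"y": 0,"z": -3,"rx": 0,"ry": 0,"rz": 0,"claw": 0.1},
  {"x": 0,"y": 0,"z": -3,"rx": 0,"ry": 0,"rz": 0,"claw": 0.1},
  {"x": 0,"y": 0,"z": -1.5,"rx": 0,"ry": 0,"rz": 0,"claw": 0.1},
  {"x": 0,"y": 0,"z": -1,"rx": 0,"ry": 0,"rz": 0,"claw": 0.1},
  {"x": 0,"y": 0,"z": -0.5,"rx": 0,"ry": 0,"rz": 0,"claw": 0.1},
  {"x": 0,"y": 0,"z": 0,"rx": 0,"ry": 0,"rz": 0,"claw": 0.1},
])

```text
clock: 12.0
tool_pos: [0.4508, 0.4192, 0.0732]
tcp_rot: [0.338, 0.774, -0.214, 0.491]
wrist_force: [0.5, -0.0, -0.6]
width: 0.275
grip_force: 34.7
```

```bash
python3 - <<'E'
from h import *
o=st();q=R.from_quat(o['tcp_rot']);ax=q.apply([-.907,.005,-.421]);print('axis',ax,'foot z',(o['tool_pos']+q.apply([0,0,.006])-.053*ax))
a,dd=snapshot('top');np.savez('top2',a=a,d=dd);cv2.imwrite('pics/st2.png',cv2.resize(a[150:350,:220,::-1],None,fx=3,fy=3,interpolation=cv2.INTER_CUBIC))
E
```

```text
12.0 [-1.379  1.174  0.208  1.497  0.782  1.283 -1.046] [0.4508 0.4192 0.0732] F [ 0.5 -0.  -0.6] w 0.275 g 34.7
[[-0.289, 0.734, 0.615], [0.313, 0.68, -0.663], [-0.905, 0.001, -0.426]]
axis [ 0.00693502 -0.00137603  0.9999325 ] foot z [0.4541336  0.41531903 0.01763742]
```

View pics/st2.png

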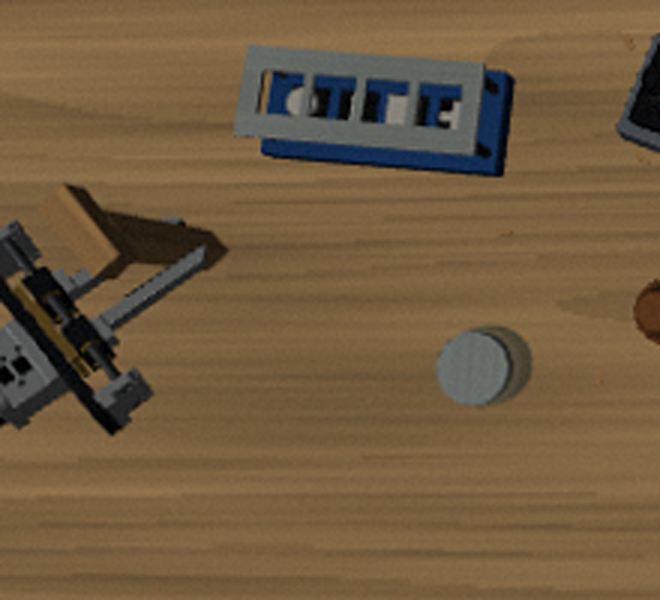

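The stick is upright: handle top at crop (85,230), foot near (215,250). Lowering the last 17 mm.

jog_arm([
  {"x": 0,"y": 0,"z": -0.5,"rx": 0,"ry": 0,"rz": 0,"claw": 0.1},
  {"x": 0,"y": 0,"z": -0.5,"rx": 0,"ry": 0,"rz": 0,"claw": 0.1},
  {"x": 0,"y": 0,"z": -0.3,"rx": 0,"ry": 0,"rz": 0,"claw": 0.1},
  {"x": 0,"y": 0,"z": 0,"rx": 0,"ry": 0,"rz": 0,"claw": 0.1},
])

```text
clock: 12.38
tool_pos: [0.45, 0.4191, 0.0591]
tcp_rot: [0.337, 0.774, -0.214, 0.491]
wrist_force: [0.3, 0.0, -0.5]
width: 0.277
grip_force: 34.7
```

jog_arm([
  {"x": 0,"y": 0,"z": -0.2,"rx": 0,"ry": 0,"rz": 0,"claw": 0.1},
  {"x": 0,"y": 0,"z": 0,"rx": 0,"ry": 0,"rz": 0,"claw": 0.1},
])

```text
clock: 12.55
tool_pos: [0.4502, 0.4191, 0.0573]
tcp_rot: [0.337, 0.774, -0.214, 0.491]
wrist_force: [0.5, -0.1, -2.0]
width: 0.274
grip_force: 34.7
```

jog_arm([
  {"x": 0,"y": 0,"z": -0.2,"rx": 0,"ry": 0,"rz": 0,"claw": 0.1},
  {"x": 0,"y": 0,"z": 0,"rx": 0,"ry": 0,"rz": 0,"claw": 0.1},
])

```text
clock: 12.72
tool_pos: [0.4503, 0.4192, 0.0555]
tcp_rot: [0.337, 0.774, -0.214, 0.491]
wrist_force: [-0.3, -0.4, -0.5]
width: 0.274
grip_force: 34.7
```

jog_arm([
  {"x": 0,"y": 0,"z": -0.15,"rx": 0,"ry": 0,"rz": 0,"claw": 0.1},
  {"x": 0,"y": 0,"z": 0,"rx": 0,"ry": 0,"rz": 0,"claw": 0.1},
])

```text
clock: 12.88
tool_pos: [0.4502, 0.419, 0.0551]
tcp_rot: [0.338, 0.773, -0.215, 0.492]
wrist_force: [-2.5, 0.5, 3.6]
width: 0.271
grip_force: 34.8
```

jog_arm([
  {"x": 0,"y": 0,"z": -0.15,"rx": 0,"ry": 0,"rz": 0,"claw": 0.1},
  {"x": 0,"y": 0,"z": 0,"rx": 0,"ry": 0,"rz": 0,"claw": 0.1},
])

```text
clock: 13.05
tool_pos: [0.45, 0.4188, 0.0548]
tcp_rot: [0.338, 0.773, -0.215, 0.493]
wrist_force: [-5.1, 1.2, 9.3]
width: 0.275
grip_force: 35.0
```

jog_arm([
  {"x": 0,"y": 0,"z": 0.15,"rx": 0,"ry": 0,"rz": 0,"claw": 0.1},
  {"x": 0,"y": 0,"z": 0,"rx": 0,"ry": 0,"rz": 0,"claw": 0.1},
  {"x": 0,"y": 0,"z": 0,"rx": 0,"ry": 0,"rz": 0,"claw": 0.4},
  {"x": 0,"y": 0,"z": 0,"rx": 0,"ry": 0,"rz": 0,"claw": 0.6},
  {"x": 0,"y": 0,"z": 0,"rx": 0,"ry": 0,"rz": 0,"claw": 0.8},
  {"x": 0,"y": 0,"z": 0,"rx": 0,"ry": 0,"rz": 0,"claw": 0.8},
  {"x": 0,"y": 0,"z": 0,"rx": 0,"ry": 0,"rz": 0,"claw": 0.8},
])

```text
clock: 13.63
tool_pos: [0.4503, 0.4191, 0.0537]
tcp_rot: [0.338, 0.774, -0.214, 0.491]
wrist_force: [-0.1, 0.8, -0.2]
width: 0.593
grip_force: 0.0
```

jog_arm([
  {"x": -0.6,"y": 0.66,"z": 0.43,"rx": 0,"ry": 0,"rz": 0,"claw": 0.8},
  {"x": -1.2,"y": 1.3,"z": 0.85,"rx": 0,"ry": 0,"rz": 0,"claw": 0.8},
  {"x": -1.8,"y": 2.0,"z": 1.3,"rx": 0,"ry": 0,"rz": 0,"claw": 0.8},
  {"x": -1.8,"y": 2.0,"z": 1.3,"rx": 0,"ry": 0,"rz": 0,"claw": 0.8},
  {"x": -1.2,"y": 1.3,"z": 2,"rx": 0,"ry": 0,"rz": 0,"claw": 0.8},
  {"x": 0,"y": 0,"z": 3,"rx": 0,"ry": 0,"rz": 0,"claw": 0.8},
  {"x": 0,"y": 0,"z": 3.5,"rx": 0,"ry": 0,"rz": 0,"claw": 0.8},
  {"x": 0,"y": 0,"z": 3.5,"rx": 0,"ry": 0,"rz": 0,"claw": 0.8},
  {"x": 0,"y": 0,"z": 3.5,"rx": 0,"ry": 0,"rz": 0,"claw": 0.8},
  {"x": 0,"y": 0,"z": 3.5,"rx": 0,"ry": 0,"rz": 0,"claw": 0.8},
  {"x": 0,"y": 0,"z": 3,"rx": 0,"ry": 0,"rz": 0,"claw": 0.8},
])

```text
clock: 14.55
tool_pos: [0.3837, 0.4921, 0.3157]
tcp_rot: [0.338, 0.774, -0.214, 0.491]
wrist_force: [-0.0, 0.3, 0.2]
width: 0.802
grip_force: 0.0
```

```bash
python3 - <<'E'
from h import *
o=st()
a,dd=snapshot('top');np.savez('top3',a=a,d=dd)
c=cloud('top',dd)
m=(abs(c[...,0]-.453)<.06)&(abs(c[...,1]-.416)<.06)&(c[...,2]>.18)&(c[...,2]<.2)
r=cv2.minAreaRect((c[m][:,:2]*1000).astype(np.float32));print(m.sum(),r,c[m][:,2].mean())
need([0,0,-1],[.73,.68,0],[.453,.416,.30],10)
need([0,0,-1],[-.68,.73,0],[.453,.416,.30],10);need([0,0,-1],[.68,-.73,0],[.453,.416,.30],10)
cv2.imwrite('pics/st3.png',cv2.resize(a[150:350,:220,::-1],None,fx=3,fy=3,interpolation=cv2.INTER_CUBIC))
E
```

```text
14.55 [-1.48   0.897  0.201  1.315  0.736  1.669 -0.768] [0.3837 0.4921 0.3157] F [-0.   0.3  0.2] w 0.802 g 0.0
[[-0.29, 0.733, 0.616], [0.313, 0.68, -0.662], [-0.904, 0.001, -0.427]]
414 ((454.9468994140625, 409.5633850097656), (69.82315063476562, 27.995197296142578), 41.87778091430664) 0.18846866550977553
rot [0.82  0.775 0.007] per row [0.082  0.0775 0.0007] cm [ 6.81 -7.73 -2.17] per row [ 0.681 -0.773 -0.217]
rot [0.036 1.242 1.394] per row [0.0036 0.1242 0.1394] cm [ 6.81 -7.73 -2.17] per row [ 0.681 -0.773 -0.217]
rot [ 1.239 -0.036 -1.379] per row [ 0.1239 -0.0036 -0.1379] cm [ 6.81 -7.73 -2.17] per row [ 0.681 -0.773 -0.217]
```

View pics/st3.png

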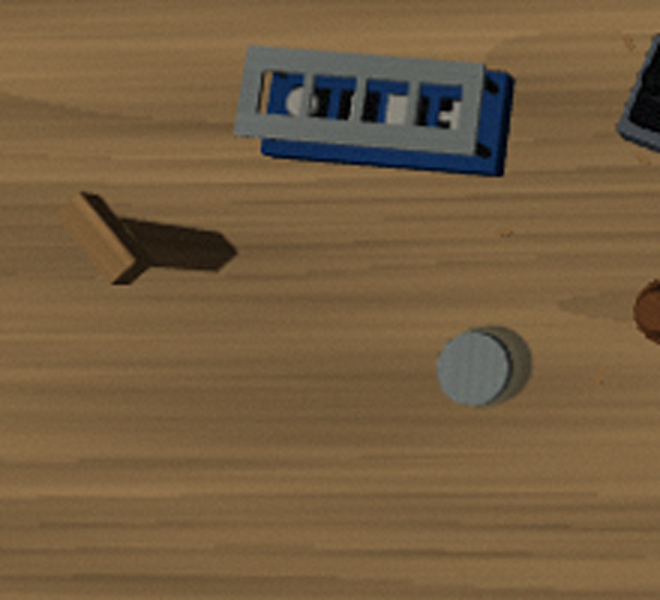

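The stick stands free: handle top at crop (100,240), foot at (225,252). Turning the hand to point down, with closing across the bar.

jog_arm([
  {"x": 0,"y": 0,"z": 0,"rx": 0.082,"ry": 0.0775,"rz": 0,"claw": 0.7},
  {"x": 0,"y": 0,"z": 0,"rx": 0.082,"ry": 0.0775,"rz": 0,"claw": 0.7},
  {"x": 0,"y": 0,"z": 0,"rx": 0.082,"ry": 0.0775,"rz": 0,"claw": 0.7},
  {"x": 0,"y": 0,"z": 0,"rx": 0.082,"ry": 0.0775,"rz": 0,"claw": 0.7},
  {"x": 0,"y": 0,"z": 0,"rx": 0.082,"ry": 0.0775,"rz": 0,"claw": 0.7},
  {"x": 0,"y": 0,"z": 0,"rx": 0.082,"ry": 0.0775,"rz": 0,"claw": 0.7},
  {"x": 0,"y": 0,"z": 0,"rx": 0.082,"ry": 0.0775,"rz": 0,"claw": 0.7},
  {"x": 0,"y": 0,"z": 0,"rx": 0.082,"ry": 0.0775,"rz": 0,"claw": 0.7},
  {"x": 0,"y": 0,"z": 0,"rx": 0.082,"ry": 0.0775,"rz": 0,"claw": 0.7},
  {"x": 0,"y": 0,"z": 0,"rx": 0.082,"ry": 0.0775,"rz": 0,"claw": 0.7},
])

```text
clock: 15.43
tool_pos: [0.3839, 0.4926, 0.3145]
tcp_rot: [0.397, 0.918, -0.002, -0.002]
wrist_force: [0.1, 0.3, -1.4]
width: 0.695
grip_force: 0.0
```

jog_arm([
  {"x": 0.6,"y": -0.68,"z": 0,"rx": 0,"ry": 0,"rz": -0.122,"claw": 0.7},
  {"x": 0.6,"y": -0.68,"z": 0,"rx": 0,"ry": 0,"rz": -0.122,"claw": 0.7},
  {"x": 0.6,"y": -0.68,"z": 0,"rx": 0,"ry": 0,"rz": -0.122,"claw": 0.7},
  {"x": 0.6,"y": -0.68,"z": 0,"rx": 0,"ry": 0,"rz": -0.122,"claw": 0.7},
  {"x": 0.6,"y": -0.68,"z": 0,"rx": 0,"ry": 0,"rz": -0.122,"claw": 0.7},
  {"x": 0.6,"y": -0.68,"z": 0,"rx": 0,"ry": 0,"rz": -0.122,"claw": 0.7},
  {"x": 0.6,"y": -0.68,"z": 0,"rx": 0,"ry": 0,"rz": -0.122,"claw": 0.7},
  {"x": 0.6,"y": -0.68,"z": 0,"rx": 0,"ry": 0,"rz": -0.122,"claw": 0.7},
  {"x": 0.6,"y": -0.68,"z": 0,"rx": 0,"ry": 0,"rz": -0.122,"claw": 0.7},
  {"x": 0.6,"y": -0.68,"z": 0,"rx": 0,"ry": 0,"rz": -0.122,"claw": 0.7},
  {"x": 0.6,"y": -0.68,"z": 0,"rx": 0,"ry": 0,"rz": -0.122,"claw": 0.7},
  {"x": 0.6,"y": -0.68,"z": 0,"rx": 0,"ry": 0,"rz": -0.122,"claw": 0.7},
])

```text
clock: 16.43
tool_pos: [0.456, 0.4101, 0.313]
tcp_rot: [0.91, 0.415, -0.003, -0.003]
wrist_force: [-0.1, 0.8, -0.4]
width: 0.703
grip_force: 0.0
```

```bash
python3 - <<'E'
from h import *
o=st();a=np.radians(42-90);need([0,0,-1],[np.cos(a),np.sin(a),0],[.4565,.4115,.185],8)
E
```

```text
16.43 [-0.922  0.51   0.241  1.515 -0.138  1.137 -1.368] [0.456  0.4101 0.313 ] F [-0.1  0.8 -0.4] w 0.703 g 0.0
[[0.656, 0.755, -0.009], [0.755, -0.656, 0.003], [-0.003, -0.009, -1.0]]
rot [-0.004 -0.008 -0.122] per row [-0.0005 -0.0011 -0.0153] cm [  0.05   0.14 -12.8 ] per row [ 0.007  0.017 -1.6  ]
```

Down 12.8 cm with the last yaw, then check and close.

jog_arm([
  {"x": 0,"y": 0.02,"z": -1.6,"rx": 0,"ry": 0,"rz": -0.0153,"claw": 0.7},
  {"x": 0,"y": 0.02,"z": -1.6,"rx": 0,"ry": -0.001,"rz": -0.0153,"claw": 0.7},
  {"x": 0,"y": 0.02,"z": -1.6,"rx": 0,"ry": -0.001,"rz": -0.0153,"claw": 0.7},
  {"x": 0,"y": 0.02,"z": -1.6,"rx": 0,"ry": -0.001,"rz": -0.0153,"claw": 0.7},
  {"x": 0,"y": 0.02,"z": -1.6,"rx": 0,"ry": -0.001,"rz": -0.0153,"claw": 0.7},
  {"x": 0,"y": 0.02,"z": -1.6,"rx": 0,"ry": -0.001,"rz": -0.0153,"claw": 0.7},
  {"x": 0,"y": 0.02,"z": -1.6,"rx": 0,"ry": -0.001,"rz": -0.0153,"claw": 0.7},
  {"x": 0,"y": 0.02,"z": -1.6,"rx": 0,"ry": -0.001,"rz": -0.0153,"claw": 0.7},
  {"x": 0,"y": 0,"z": 0,"rx": 0,"ry": 0,"rz": 0,"claw": 0.7},
  {"x": 0,"y": 0,"z": 0,"rx": 0,"ry": 0,"rz": 0,"claw": 0.7},
])

```text
clock: 17.27
tool_pos: [0.4555, 0.4118, 0.1844]
tcp_rot: [0.933, 0.361, -0.001, -0.002]
wrist_force: [0.1, 0.1, 0.7]
width: 0.702
grip_force: 0.0
```

jog_arm([
  {"x": 0,"y": 0,"z": 0,"rx": 0,"ry": 0,"rz": 0,"claw": 0.5},
  {"x": 0,"y": 0,"z": 0,"rx": 0,"ry": 0,"rz": 0,"claw": 0.4},
  {"x": 0,"y": 0,"z": 0,"rx": 0,"ry": 0,"rz": 0,"claw": 0.34},
  {"x": 0,"y": 0,"z": 0,"rx": 0,"ry": 0,"rz": 0,"claw": 0.3},
  {"x": 0,"y": 0,"z": 0,"rx": 0,"ry": 0,"rz": 0,"claw": 0.2},
  {"x": 0,"y": 0,"z": 0,"rx": 0,"ry": 0,"rz": 0,"claw": 0.1},
  {"x": 0,"y": 0,"z": 0,"rx": 0,"ry": 0,"rz": 0,"claw": 0.1},
], newtons=40)

```text
clock: 17.85
tool_pos: [0.4564, 0.4116, 0.185]
tcp_rot: [0.933, 0.361, 0.001, -0.002]
wrist_force: [-0.5, -0.9, 1.4]
width: 0.272
grip_force: 39.9
```

```bash
python3 - <<'E'
from h import *
o=st()
a,dd=snapshot('top');np.savez('top4',a=a,d=dd);b,_=snapshot('side')
g=np.hstack([cv2.resize(a[150:350,:200,::-1],None,fx=2,fy=2),cv2.resize(b[184:384,:200,::-1],None,fx=2,fy=2)]);cv2.imwrite('pics/st4.png',g)
E
```

```text
17.85 [-0.926  0.638  0.241  1.676 -0.195  0.849 -1.434] [0.4564 0.4116 0.185 ] F [-0.5 -0.9  1.4] w 0.272 g 39.9
[[0.74, 0.673, -0.0], [0.673, -0.74, 0.004], [0.002, -0.003, -1.0]]
```

View pics/st4.png

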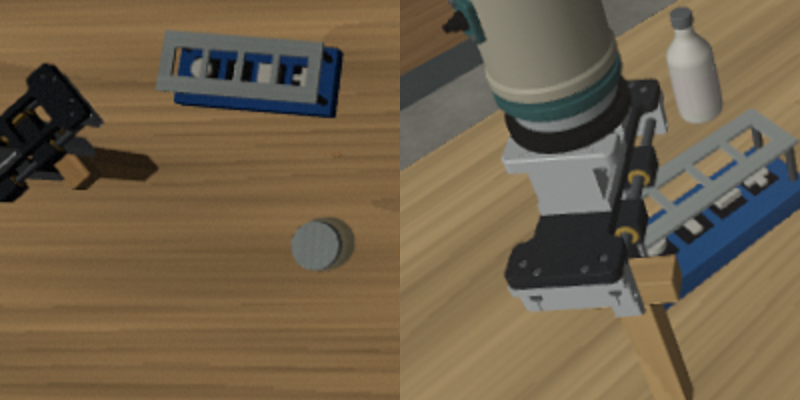

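The handle is gripped by its 26 mm faces, from above, with the stick upright. In the side half the handle is at (655,275) and the stem runs to (675,390). Lifting it and moving over the round key's window.

jog_arm([
  {"x": 0,"y": 0,"z": 1.5,"rx": 0,"ry": 0,"rz": 0,"claw": 0.1},
  {"x": 0,"y": 0,"z": 3,"rx": 0,"ry": 0,"rz": 0,"claw": 0.1},
  {"x": 0,"y": 0,"z": 3,"rx": 0,"ry": 0,"rz": 0,"claw": 0.1},
  {"x": 0,"y": 0,"z": 3,"rx": 0,"ry": 0,"rz": 0,"claw": 0.1},
  {"x": 0,"y": 0,"z": 1.5,"rx": 0,"ry": 0,"rz": 0,"claw": 0.1},
])

```text
clock: 18.37
tool_pos: [0.4573, 0.4124, 0.3083]
tcp_rot: [0.933, 0.361, 0.002, -0.003]
wrist_force: [0.8, 0.2, -2.0]
width: 0.273
grip_force: 39.9
```

jog_arm([
  {"x": 1.24,"y": -0.87,"z": 0,"rx": 0,"ry": 0,"rz": 0.0734,"claw": 0.1},
  {"x": 1.24,"y": -0.87,"z": 0,"rx": 0,"ry": 0,"rz": 0.0734,"claw": 0.1},
  {"x": 1.24,"y": -0.87,"z": 0,"rx": 0,"ry": 0,"rz": 0.0734,"claw": 0.1},
  {"x": 1.24,"y": -0.87,"z": 0,"rx": 0,"ry": 0,"rz": 0.0734,"claw": 0.1},
  {"x": 1.24,"y": -0.87,"z": 0,"rx": 0,"ry": 0,"rz": 0.0734,"claw": 0.1},
  {"x": 1.24,"y": -0.87,"z": 0,"rx": 0,"ry": 0,"rz": 0.0734,"claw": 0.1},
  {"x": 1.24,"y": -0.87,"z": 0,"rx": 0,"ry": 0,"rz": 0.0734,"claw": 0.1},
  {"x": 1.24,"y": -0.87,"z": 0,"rx": 0,"ry": 0,"rz": 0.0734,"claw": 0.1},
  {"x": 1.24,"y": -0.87,"z": 0,"rx": 0,"ry": 0,"rz": 0.0734,"claw": 0.1},
  {"x": 1.24,"y": -0.87,"z": 0,"rx": 0,"ry": 0,"rz": 0.0734,"claw": 0.1},
  {"x": 0,"y": 0,"z": 0,"rx": 0,"ry": 0,"rz": 0,"claw": 0.1},
  {"x": 0,"y": 0,"z": 0,"rx": 0,"ry": 0,"rz": 0,"claw": 0.1},
])

```text
clock: 19.37
tool_pos: [0.5803, 0.3239, 0.3042]
tcp_rot: [0.742, 0.67, -0.001, -0.002]
wrist_force: [-0.9, 0.9, -1.4]
width: 0.276
grip_force: 39.9
```

```bash
cat > m.py <<'E'
from h import *
def go(tag):
    o=st()
    for n in('top','side'):
        a,dd=snapshot(n);np.savez(n+tag,a=a,d=dd);c=cloud(n,dd)
        r=a.astype(int);wood=(r[...,0]-r[...,2]>25)
        near=(abs(c[...,0]-.58)<.06)&(abs(c[...,1]-.324)<.06)
        for lo,hi in((.13,.155),(.155,.185),(.185,.215)):
            m=wood&near&(c[...,2]>lo)&(c[...,2]<hi);P=c[m]
            if len(P)<8: print(n,lo,len(P));continue
            q=cv2.minAreaRect((P[:,:2]*1000).astype(np.float32));print(n,lo,len(P),np.round(q[0],1),np.round(q[1],1),round(q[2],1))
        m=(abs(c[...,0]-.574)<.09)&(abs(c[...,1]-.259)<.14)&(c[...,2]>.083)&(c[...,2]<.096)&~wood;P=c[m]
        q=cv2.minAreaRect((P[:,:2]*1000).astype(np.float32));print(n,'guard',np.round(q[0],1),np.round(q[1],1),round(q[2],1))
if __name__=='__main__':
    import sys;go(sys.argv[1])
E
python3 m.py 5
```

```text
19.37 [-0.601  0.593  0.092  1.372 -0.06   1.182 -0.605] [0.5803 0.3239 0.3042] F [-0.9  0.9 -1.4] w 0.276 g 39.9
[[0.103, 0.995, -0.004], [0.995, -0.103, 0.002], [0.001, -0.005, -1.0]]
top 0.13 19 [567.  324.1] [25.4  0.7] 84.3
top 0.155 23 [567.3 324.2] [23.3  0.9] 83.8
top 0.185 22 [572.7 317.6] [14.3 33.1] 36.5
top guard [573.5 258. ] [200.9  76.1] 84.4
side 0.13 173 [571.5 333.1] [34.2 18.1] 42.3
side 0.155 235 [571.5 332.8] [35.1 18.7] 43.6
side 0.185 262 [571.5 332.8] [35.  18.6] 43.4
side guard [573.2 259.6] [201.7  79.4] 84.8
```

Stem and window agree to about 1 mm in both views. Pushing down through the guard.

jog_arm([
  {"x": 0.1,"y": 0,"z": -1,"rx": 0,"ry": 0,"rz": 0,"claw": 0.1},
  {"x": 0,"y": 0,"z": -1,"rx": 0,"ry": 0,"rz": 0,"claw": 0.1},
  {"x": 0,"y": 0,"z": -0.8,"rx": 0,"ry": 0,"rz": 0,"claw": 0.1},
  {"x": 0,"y": 0,"z": -0.8,"rx": 0,"ry": 0,"rz": 0,"claw": 0.1},
  {"x": 0,"y": 0,"z": -0.8,"rx": 0,"ry": 0,"rz": 0,"claw": 0.1},
  {"x": 0,"y": 0,"z": 0,"rx": 0,"ry": 0,"rz": 0,"claw": 0.1},
])

```text
clock: 19.97
tool_pos: [0.58, 0.3243, 0.2583]
tcp_rot: [0.741, 0.671, -0.002, -0.002]
wrist_force: [-0.0, 0.4, -2.0]
width: 0.279
grip_force: 39.9
```

jog_arm([
  {"x": 0,"y": 0,"z": -0.8,"rx": 0,"ry": 0,"rz": 0,"claw": 0.1},
  {"x": 0,"y": 0,"z": -0.8,"rx": 0,"ry": 0,"rz": 0,"claw": 0.1},
  {"x": 0,"y": 0,"z": -0.8,"rx": 0,"ry": 0,"rz": 0,"claw": 0.1},
  {"x": 0,"y": 0,"z": 0,"rx": 0,"ry": 0,"rz": 0,"claw": 0.1},
])

```text
clock: 20.3
tool_pos: [0.5802, 0.3241, 0.2346]
tcp_rot: [0.741, 0.671, -0.002, -0.002]
wrist_force: [-0.6, -0.0, -1.3]
width: 0.273
grip_force: 39.9
```

jog_arm([
  {"x": 0,"y": 0,"z": -0.5,"rx": 0,"ry": 0,"rz": 0,"claw": 0.1},
  {"x": 0,"y": 0,"z": 0,"rx": 0,"ry": 0,"rz": 0,"claw": 0.1},
])

```text
clock: 20.47
tool_pos: [0.5814, 0.3248, 0.2317]
tcp_rot: [0.741, 0.671, -0.0, -0.002]
wrist_force: [-1.4, -0.7, 4.1]
width: 0.277
grip_force: 39.9
```

jog_arm([
  {"x": 0,"y": 0,"z": -0.5,"rx": 0,"ry": 0,"rz": 0,"claw": 0.1},
  {"x": 0,"y": 0,"z": 0,"rx": 0,"ry": 0,"rz": 0,"claw": 0.1},
])

```text
clock: 20.63
tool_pos: [0.581, 0.3245, 0.2262]
tcp_rot: [0.741, 0.671, -0.001, -0.002]
wrist_force: [-0.2, 0.1, -2.2]
width: 0.273
grip_force: 39.9
```

jog_arm([
  {"x": 0,"y": 0,"z": -0.4,"rx": 0,"ry": 0,"rz": 0,"claw": 0.1},
  {"x": 0,"y": 0,"z": 0,"rx": 0,"ry": 0,"rz": 0,"claw": 0.1},
])

```text
clock: 20.8
tool_pos: [0.581, 0.3246, 0.2219]
tcp_rot: [0.741, 0.671, -0.001, -0.002]
wrist_force: [0.4, 0.4, -1.1]
width: 0.275
grip_force: 39.9
```

jog_arm([
  {"x": 0,"y": 0,"z": -0.25,"rx": 0,"ry": 0,"rz": 0,"claw": 0.1},
  {"x": 0,"y": 0,"z": 0,"rx": 0,"ry": 0,"rz": 0,"claw": 0.1},
])

```text
clock: 20.97
tool_pos: [0.5816, 0.3249, 0.221]
tcp_rot: [0.741, 0.671, 0.0, -0.002]
wrist_force: [-0.3, -0.7, 2.7]
width: 0.276
grip_force: 40.0
```

jog_arm([
  {"x": 0,"y": 0,"z": -0.2,"rx": 0,"ry": 0,"rz": 0,"claw": 0.1},
  {"x": 0,"y": 0,"z": 0,"rx": 0,"ry": 0,"rz": 0,"claw": 0.1},
])

```text
clock: 21.13
tool_pos: [0.5819, 0.3251, 0.2209]
tcp_rot: [0.741, 0.671, 0.001, -0.002]
wrist_force: [-2.6, -1.2, 11.3]
width: 0.273
grip_force: 40.0
```

jog_arm([
  {"x": 0,"y": 0,"z": 0.5,"rx": 0,"ry": 0,"rz": 0,"claw": 0.1},
  {"x": 0,"y": 0,"z": 1.5,"rx": 0,"ry": 0,"rz": 0,"claw": 0.1},
  {"x": 0,"y": 0,"z": 2,"rx": 0,"ry": 0,"rz": 0,"claw": 0.1},
  {"x": 0,"y": 0,"z": 2,"rx": 0,"ry": 0,"rz": 0,"claw": 0.1},
  {"x": 0,"y": 0,"z": 2,"rx": 0,"ry": 0,"rz": 0,"claw": 0.1},
  {"x": 0,"y": 0,"z": 1,"rx": 0,"ry": 0,"rz": 0,"claw": 0.1},
  {"x": 0,"y": 0,"z": 0,"rx": 0,"ry": 0,"rz": 0,"claw": 0.1},
])

```text
clock: 21.72
tool_pos: [0.5825, 0.3253, 0.3107]
tcp_rot: [0.741, 0.671, 0.002, -0.001]
wrist_force: [0.3, 1.3, -1.4]
width: 0.275
grip_force: 40.0
```

```bash
cat > k.py <<'E'
from h import *
def keys(tag):
    c0=np.array([.5735,.2585]);by=np.array([.1,.995]);bx=np.array([.995,-.1])
    for n in('top','side'):
        if tag=='0': a,dd=np.load(n+'0.npz')['a'],np.load(n+'0.npz')['d']
        else: a,dd=snapshot(n);np.savez(n+tag,a=a,d=dd)
        c=cloud(n,dd);r=a.astype(int);w=(r.min(2)>95)&(r.max(2)-r.min(2)<45)
        u=(c[...,:2]-c0)@by;v=(c[...,:2]-c0)@bx
        for y in(66,22,-22,-66):
            m=w&(abs(u-y/1000)<.017)&(abs(v)<.02)&(c[...,2]>.03)&(c[...,2]<.06);z=c[m][:,2]
            print(n,y,m.sum(),np.round(np.percentile(z,[10,50,90]),4) if m.sum()>3 else '')
E
python3 -c "
from k import *
keys('0');keys('6');st()"
```

```text
top 66 28 [0.0449 0.0478 0.0494]
top 22 3 
top -22 57 [0.0448 0.0471 0.0496]
top -66 28 [0.0326 0.0353 0.0366]
side 66 43 [0.0406 0.046  0.0485]
side 22 43 [0.033  0.035  0.0365]
side -22 49 [0.0417 0.0461 0.0482]
side -66 62 [0.0331 0.0351 0.0366]
top 66 24 [0.0335 0.0356 0.0375]
top 22 21 [0.046  0.0472 0.0487]
top -22 57 [0.0454 0.0474 0.0488]
top -66 28 [0.0333 0.0356 0.0373]
side 66 79 [0.033  0.0349 0.0368]
side 22 30 [0.0406 0.0465 0.0484]
side -22 51 [0.0417 0.046  0.0478]
side -66 61 [0.0328 0.0352 0.0362]
21.82 [-0.601  0.592  0.092  1.365 -0.059  1.19  -0.602] [0.581  0.3246 0.3075] F [-0.2 -0.2 -1.9] w 0.276 g 40.0
[[0.099, 0.995, -0.004], [0.995, -0.099, 0.002], [0.002, -0.004, -1.0]]
```

Round key is down (35 mm), bar key is up (47 mm), square and cross are unchanged. Setting the stick down.

jog_arm([
  {"x": -1.5,"y": 1.1,"z": 0,"rx": 0,"ry": 0,"rz": 0,"claw": 0.1},
  {"x": -2.5,"y": 1.8,"z": 0,"rx": 0,"ry": 0,"rz": 0,"claw": 0.1},
  {"x": -3,"y": 2.2,"z": 0,"rx": 0,"ry": 0,"rz": 0,"claw": 0.1},
  {"x": -3,"y": 2.2,"z": 0,"rx": 0,"ry": 0,"rz": 0,"claw": 0.1},
  {"x": -2.5,"y": 1.8,"z": -2,"rx": 0,"ry": 0,"rz": 0,"claw": 0.1},
  {"x": 0,"y": 0,"z": -2.5,"rx": 0,"ry": 0,"rz": 0,"claw": 0.1},
  {"x": 0,"y": 0,"z": -2.5,"rx": 0,"ry": 0,"rz": 0,"claw": 0.1},
  {"x": 0,"y": 0,"z": -2,"rx": 0,"ry": 0,"rz": 0,"claw": 0.1},
  {"x": 0,"y": 0,"z": -1.5,"rx": 0,"ry": 0,"rz": 0,"claw": 0.1},
  {"x": 0,"y": 0,"z": -0.8,"rx": 0,"ry": 0,"rz": 0,"claw": 0.1},
  {"x": 0,"y": 0,"z": 0,"rx": 0,"ry": 0,"rz": 0,"claw": 0.1},
])

```text
clock: 22.73
tool_pos: [0.4546, 0.4143, 0.1921]
tcp_rot: [0.741, 0.671, -0.003, -0.002]
wrist_force: [-0.6, -0.0, -1.4]
width: 0.269
grip_force: 40.0
```

```bash
python3 -c "
from h import *
st();need([0,0,-1],[.995,-.1,0],[.456,.415,.185],1)"
```

```text
22.73 [-0.825  0.623  0.069  1.655 -0.058  0.872 -0.83 ] [0.4546 0.4143 0.1921] F [-0.6 -0.  -1.4] w 0.269 g 40.0
[[0.099, 0.995, -0.008], [0.995, -0.099, -0.002], [-0.003, -0.007, -1.0]]
rot [ 0.002 -0.008 -0.001] per row [ 0.0019 -0.0075 -0.0013] cm [ 0.14  0.07 -0.71] per row [ 0.138  0.073 -0.712]
```

jog_arm([
  {"x": 0,"y": 0,"z": -0.4,"rx": 0.002,"ry": -0.0075,"rz": 0,"claw": 0.1},
  {"x": 0,"y": 0,"z": -0.25,"rx": 0,"ry": 0,"rz": 0,"claw": 0.1},
  {"x": 0,"y": 0,"z": 0,"rx": 0,"ry": 0,"rz": 0,"claw": 0.1},
])

```text
clock: 22.98
tool_pos: [0.4562, 0.4158, 0.189]
tcp_rot: [0.741, 0.671, 0.003, -0.0]
wrist_force: [-0.2, -0.6, -0.5]
width: 0.272
grip_force: 40.0
```

jog_arm([
  {"x": 0,"y": 0,"z": -0.15,"rx": 0,"ry": 0,"rz": 0,"claw": 0.1},
  {"x": 0,"y": 0,"z": 0,"rx": 0,"ry": 0,"rz": 0,"claw": 0.1},
])

```text
clock: 23.15
tool_pos: [0.4564, 0.4159, 0.1878]
tcp_rot: [0.741, 0.671, 0.004, -0.0]
wrist_force: [0.0, 0.0, -1.3]
width: 0.275
grip_force: 40.0
```

jog_arm([
  {"x": 0,"y": 0,"z": -0.1,"rx": 0,"ry": 0,"rz": 0,"claw": 0.1},
  {"x": 0,"y": 0,"z": 0,"rx": 0,"ry": 0,"rz": 0,"claw": 0.1},
])

```text
clock: 23.32
tool_pos: [0.4563, 0.4158, 0.1865]
tcp_rot: [0.741, 0.671, 0.003, -0.0]
wrist_force: [-0.9, 0.5, -1.6]
width: 0.273
grip_force: 40.0
```

jog_arm([
  {"x": 0,"y": 0,"z": -0.1,"rx": 0,"ry": 0,"rz": 0,"claw": 0.1},
  {"x": 0,"y": 0,"z": 0,"rx": 0,"ry": 0,"rz": 0,"claw": 0.1},
])

```text
clock: 23.48
tool_pos: [0.4562, 0.4157, 0.1853]
tcp_rot: [0.741, 0.671, 0.003, -0.0]
wrist_force: [-0.1, 0.0, -0.6]
width: 0.277
grip_force: 40.0
```

jog_arm([
  {"x": 0,"y": 0,"z": -0.1,"rx": 0,"ry": 0,"rz": 0,"claw": 0.1},
  {"x": 0,"y": 0,"z": 0,"rx": 0,"ry": 0,"rz": 0,"claw": 0.1},
])

```text
clock: 23.65
tool_pos: [0.4563, 0.4159, 0.185]
tcp_rot: [0.741, 0.671, 0.003, -0.0]
wrist_force: [-0.3, -0.8, 4.0]
width: 0.275
grip_force: 40.0
```

```bash
python3 -c "
from h import *
st()"
```

```text
23.65 [-0.828  0.629  0.07   1.669 -0.056  0.839 -0.833] [0.4563 0.4159 0.185 ] F [-0.3 -0.8  4. ] w 0.275 g 40.0
[[0.099, 0.995, 0.005], [0.995, -0.099, 0.005], [0.005, 0.004, -1.0]]
```

jog_arm([
  {"x": 0,"y": 0,"z": 0.05,"rx": 0,"ry": 0,"rz": 0,"claw": 0.26},
  {"x": 0,"y": 0,"z": 0,"rx": 0,"ry": 0,"rz": 0,"claw": 0.4},
  {"x": 0,"y": 0,"z": 0,"rx": 0,"ry": 0,"rz": 0,"claw": 0.55},
  {"x": 0,"y": 0,"z": 0,"rx": 0,"ry": 0,"rz": 0,"claw": 0.7},
  {"x": 0,"y": 0,"z": 0,"rx": 0,"ry": 0,"rz": 0,"claw": 0.7},
  {"x": 0,"y": 0,"z": 1,"rx": 0,"ry": 0,"rz": 0,"claw": 0.7},
  {"x": 0,"y": 0,"z": 2,"rx": 0,"ry": 0,"rz": 0,"claw": 0.7},
  {"x": 0,"y": 0,"z": 3,"rx": 0,"ry": 0,"rz": 0,"claw": 0.7},
  {"x": 0,"y": 0,"z": 3,"rx": 0,"ry": 0,"rz": 0,"claw": 0.7},
  {"x": 0,"y": 0,"z": 3,"rx": 0,"ry": 0,"rz": 0,"claw": 0.7},
  {"x": 0,"y": 0,"z": 2,"rx": 0,"ry": 0,"rz": 0,"claw": 0.7},
])

```text
clock: 24.57
tool_pos: [0.457, 0.4163, 0.3289]
tcp_rot: [0.741, 0.671, 0.005, -0.0]
wrist_force: [0.7, 1.4, -0.2]
width: 0.699
grip_force: 0.0
```

jog_arm([
  {"x": 1.285,"y": -3.1,"z": 0,"rx": 0,"ry": 0,"rz": 0.092,"claw": 0},
  {"x": 1.285,"y": -3.1,"z": 0,"rx": 0,"ry": 0,"rz": 0.092,"claw": 0},
  {"x": 1.285,"y": -3.1,"z": 0,"rx": 0,"ry": 0,"rz": 0.092,"claw": 0},
  {"x": 1.285,"y": -3.1,"z": 0,"rx": 0,"ry": 0,"rz": 0.092,"claw": 0},
  {"x": 1.285,"y": -3.1,"z": 0,"rx": 0,"ry": 0,"rz": 0.092,"claw": 0},
  {"x": 1.285,"y": -3.1,"z": 0,"rx": 0,"ry": 0,"rz": 0.092,"claw": 0},
  {"x": 1.285,"y": -3.1,"z": 0,"rx": 0,"ry": 0,"rz": 0.092,"claw": 0},
  {"x": 1.285,"y": -3.1,"z": 0,"rx": 0,"ry": 0,"rz": 0.092,"claw": 0},
  {"x": 1.285,"y": -3.1,"z": 0,"rx": 0,"ry": 0,"rz": 0.092,"claw": 0},
  {"x": 1.285,"y": -3.1,"z": 0,"rx": 0,"ry": 0,"rz": 0.092,"claw": 0},
  {"x": 1.285,"y": -3.1,"z": 0,"rx": 0,"ry": 0,"rz": 0.092,"claw": 0},
  {"x": 1.285,"y": -3.1,"z": 0,"rx": 0,"ry": 0,"rz": 0.092,"claw": 0},
])

```text
clock: 25.57
tool_pos: [0.6109, 0.042, 0.3258]
tcp_rot: [0.277, 0.961, 0.003, -0.001]
wrist_force: [0.2, 0.7, -0.3]
width: 0.0
grip_force: 0.0
```

```bash
python3 - <<'E'
from h import *
o=st();need([0,0,-1],[.375,.927,0],[.6356,-.018,.15],6)
a,dd=snapshot('top');c=cloud('top',dd)
m=(abs(c[...,0]-.456)<.07)&(abs(c[...,1]-.414)<.07)&(c[...,2]>.17)&(c[...,2]<.21)
r=cv2.minAreaRect((c[m][:,:2]*1000).astype(np.float32));print(m.sum(),r,c[m][:,2].mean(),c[m][:,2].std())
E
```

```text
25.57 [-0.036  0.49  -0.12   1.494  0.055  1.161  0.845] [0.6109 0.042  0.3258] F [ 0.2  0.7 -0.3] w 0.0 g 0.0
[[-0.847, 0.532, -0.001], [0.532, 0.847, 0.006], [0.004, 0.004, -1.0]]
rot [-0.006 -0.002  0.177] per row [-0.0009 -0.0003  0.0295] cm [  2.47  -6.   -17.58] per row [ 0.412 -1.    -2.929]
282 ((457.97418212890625, 423.8846130371094), (55.198997497558594, 26.5672550201416), 85.09407806396484) 0.18933536502259707 0.001447282457813374
```

jog_arm([
  {"x": 0.82,"y": -2,"z": -1,"rx": -0.002,"ry": 0,"rz": 0.059,"claw": 0},
  {"x": 0.82,"y": -2,"z": -1,"rx": -0.002,"ry": 0,"rz": 0.059,"claw": 0},
  {"x": 0.82,"y": -2,"z": -1,"rx": -0.002,"ry": 0,"rz": 0.059,"claw": 0},
  {"x": 0,"y": 0,"z": -3,"rx": 0,"ry": 0,"rz": 0,"claw": 0},
  {"x": 0,"y": 0,"z": -3,"rx": 0,"ry": 0,"rz": 0,"claw": 0},
  {"x": 0,"y": 0,"z": -3,"rx": 0,"ry": 0,"rz": 0,"claw": 0},
  {"x": 0,"y": 0,"z": -3,"rx": 0,"ry": 0,"rz": 0,"claw": 0},
  {"x": 0,"y": 0,"z": -2.6,"rx": 0,"ry": 0,"rz": 0,"claw": 0},
  {"x": 0,"y": 0,"z": 0,"rx": 0,"ry": 0,"rz": 0,"claw": 0},
])

```text
clock: 26.37
tool_pos: [0.6314, -0.0164, 0.1442]
tcp_rot: [0.193, 0.981, -0.002, -0.006]
wrist_force: [-1.5, 0.1, 0.2]
width: 0.003
grip_force: 0.0
```

jog_arm([
  {"x": -0.93,"y": 0.375,"z": 0,"rx": 0,"ry": 0,"rz": 0,"claw": 0},
  {"x": -0.93,"y": 0.375,"z": 0,"rx": 0,"ry": 0,"rz": 0,"claw": 0},
  {"x": -0.93,"y": 0.375,"z": 0,"rx": 0,"ry": 0,"rz": 0,"claw": 0},
  {"x": -0.93,"y": 0.375,"z": 0,"rx": 0,"ry": 0,"rz": 0,"claw": 0},
  {"x": -0.93,"y": 0.375,"z": 0,"rx": 0,"ry": 0,"rz": 0,"claw": 0},
  {"x": -0.93,"y": 0.375,"z": 0,"rx": 0,"ry": 0,"rz": 0,"claw": 0},
  {"x": -0.93,"y": 0.375,"z": 0,"rx": 0,"ry": 0,"rz": 0,"claw": 0},
  {"x": 0,"y": 0,"z": 0,"rx": 0,"ry": 0,"rz": 0,"claw": 0},
])

```text
clock: 27.03
tool_pos: [0.5697, 0.0109, 0.151]
tcp_rot: [0.193, 0.981, -0.0, -0.0]
wrist_force: [-0.9, 0.4, -0.3]
width: 0.006
grip_force: 0.0
```

```bash
cat > c.py <<'E'
from h import *
def lev():
    o=st();e=np.array([.927,-.375]);f=np.array([.375,.927]);q=o['tool_pos'][:2]-[.58,.0045];print('tool along x,y of cutout mm',(q@e*1000).round(1),(q@f*1000).round(1))
    k=[]
    for n in('top','side'):
        a,dd=snapshot(n);c=cloud(n,dd);r=a.max(2)<70
        u=(c[...,:2]-[.58,.0045])@e;v=(c[...,:2]-[.58,.0045])@f
        m=r&(abs(u)<.075)&(abs(v)<.016)&(c[...,2]>.115)&(c[...,2]<.17)
        print(n,m.sum(),(np.r_[u[m].min(),u[m].max(),v[m].min(),v[m].max(),c[m][:,2].max()]*1000).round() if m.sum() else '')
if __name__=='__main__':lev()
E
python3 c.py
```

```text
27.03 [ 0.019  0.617 -0.135  1.821  0.12   0.712  1.001] [0.5697 0.0109 0.151 ] F [-0.9  0.4 -0.3] w 0.006 g 0.0
[[-0.926, 0.378, -0.001], [0.378, 0.926, -0.0], [0.001, -0.001, -1.0]]
tool along x,y of cutout mm -12.0 2.1
top 0 
side 97 [-51. -17.  -8.  15. 166.]
```

jog_arm([
  {"x": -0.46,"y": 0.18,"z": 0,"rx": 0,"ry": 0,"rz": 0,"claw": 0},
  {"x": -0.46,"y": 0.18,"z": 0,"rx": 0,"ry": 0,"rz": 0,"claw": 0},
  {"x": 0,"y": 0,"z": 0,"rx": 0,"ry": 0,"rz": 0,"claw": 0},
])

```text
clock: 27.38
tool_pos: [0.5606, 0.0136, 0.1492]
tcp_rot: [0.193, 0.981, -0.001, -0.001]
wrist_force: [0.4, -0.6, 1.7]
width: 0.004
grip_force: 0.8
```

jog_arm([
  {"x": -0.46,"y": 0.18,"z": 0,"rx": 0,"ry": 0,"rz": 0,"claw": 0},
  {"x": 0,"y": 0,"z": 0,"rx": 0,"ry": 0,"rz": 0,"claw": 0},
])

```text
clock: 27.55
tool_pos: [0.5593, 0.0142, 0.1498]
tcp_rot: [0.193, 0.981, -0.0, 0.003]
wrist_force: [4.5, -2.6, 1.1]
width: 0.001
grip_force: 2.9
```

jog_arm([
  {"x": -0.37,"y": 0.15,"z": 0,"rx": 0,"ry": 0,"rz": 0,"claw": 0},
  {"x": 0,"y": 0,"z": 0,"rx": 0,"ry": 0,"rz": 0,"claw": 0},
])

```text
clock: 27.72
tool_pos: [0.5586, 0.0144, 0.1504]
tcp_rot: [0.194, 0.981, -0.0, 0.006]
wrist_force: [10.9, -5.7, -3.0]
width: 0.005
grip_force: 6.0
```

```bash
python3 c.py
```

```text
27.72 [ 0.008  0.599 -0.131  1.863  0.124  0.676  0.984] [0.5586 0.0144 0.1504] F [10.9 -5.7 -3. ] w 0.005 g 6.0
[[-0.925, 0.38, 0.011], [0.38, 0.925, -0.003], [-0.011, 0.002, -1.0]]
tool along x,y of cutout mm -23.5 1.2
top 0 
side 98 [-59. -30.  -8.  16. 169.]
```

jog_arm([
  {"x": 1.2,"y": -0.5,"z": 0,"rx": 0,"ry": 0,"rz": 0,"claw": 0},
  {"x": 0,"y": 0,"z": 3,"rx": 0,"ry": 0,"rz": 0,"claw": 0},
  {"x": 0,"y": 0,"z": 3,"rx": 0,"ry": 0,"rz": 0,"claw": 0},
  {"x": 0,"y": 0,"z": 0.5,"rx": 0,"ry": 0.008,"rz": 0,"claw": 0},
  {"x": -2.7,"y": 1.1,"z": 0,"rx": 0,"ry": 0,"rz": 0,"claw": 0},
  {"x": -2.7,"y": 1.1,"z": 0,"rx": 0,"ry": 0,"rz": 0,"claw": 0},
  {"x": -2.7,"y": 1.1,"z": 0,"rx": 0,"ry": 0,"rz": 0,"claw": 0},
  {"x": 0,"y": 0,"z": 0,"rx": 0,"ry": 0,"rz": 0,"claw": 0},
  {"x": 0,"y": 0,"z": -2.2,"rx": 0,"ry": 0,"rz": 0,"claw": 0},
  {"x": 0,"y": 0,"z": -2.2,"rx": 0,"ry": 0,"rz": 0,"claw": 0},
  {"x": 0,"y": 0,"z": -2.2,"rx": 0,"ry": 0,"rz": 0,"claw": 0},
  {"x": 0,"y": 0,"z": 0,"rx": 0,"ry": 0,"rz": 0,"claw": 0},
])

```text
clock: 28.82
tool_pos: [0.4809, 0.0444, 0.1445]
tcp_rot: [0.193, 0.981, -0.002, -0.008]
wrist_force: [-0.3, -0.4, 0.1]
width: 0.004
grip_force: 0.0
```

```bash
python3 c.py
```

```text
28.82 [-0.053  0.534 -0.138  2.042  0.124  0.591  0.906] [0.4809 0.0444 0.1445] F [-0.3 -0.4  0.1] w 0.004 g 0.0
[[-0.925, 0.379, -0.017], [0.379, 0.925, -0.001], [0.016, -0.008, -1.0]]
tool along x,y of cutout mm -106.9 -0.1
top 92 [-54. -26. -13.  11. 152.]
side 98 [-58. -40.  -8.  15. 150.]
```

jog_arm([
  {"x": 1.39,"y": -0.56,"z": 0.3,"rx": 0,"ry": -0.015,"rz": 0,"claw": 0},
  {"x": 1.39,"y": -0.56,"z": 0,"rx": 0,"ry": 0,"rz": 0,"claw": 0},
  {"x": 1.39,"y": -0.56,"z": 0,"rx": 0,"ry": 0,"rz": 0,"claw": 0},
  {"x": 1.39,"y": -0.56,"z": 0,"rx": 0,"ry": 0,"rz": 0,"claw": 0},
  {"x": 1.39,"y": -0.56,"z": 0,"rx": 0,"ry": 0,"rz": 0,"claw": 0},
  {"x": 1.39,"y": -0.56,"z": 0,"rx": 0,"ry": 0,"rz": 0,"claw": 0},
  {"x": 1.39,"y": -0.56,"z": 0,"rx": 0,"ry": 0,"rz": 0,"claw": 0},
  {"x": 0.93,"y": -0.37,"z": 0,"rx": 0,"ry": 0,"rz": 0,"claw": 0},
  {"x": 0,"y": 0,"z": 0,"rx": 0,"ry": 0,"rz": 0,"claw": 0},
])

```text
clock: 29.67
tool_pos: [0.5935, 0.0001, 0.1524]
tcp_rot: [0.194, 0.981, 0.0, 0.005]
wrist_force: [-0.0, -0.2, 0.1]
width: 0.005
grip_force: 0.0
```

```bash
python3 c.py
```

```text
29.67 [ 0.041  0.639 -0.141  1.764  0.128  0.737  1.013] [5.935e-01 1.000e-04 1.524e-01] F [-0.  -0.2  0.1] w 0.005 g 0.0
[[-0.924, 0.381, 0.01], [0.381, 0.924, -0.001], [-0.01, 0.003, -1.0]]
tool along x,y of cutout mm 14.2 1.0
top 0 
side 17 [  2.  42.   1.  14. 169.]
```

jog_arm([
  {"x": 0.46,"y": -0.18,"z": 0,"rx": 0,"ry": 0,"rz": 0,"claw": 0},
  {"x": 0.37,"y": -0.15,"z": 0,"rx": 0,"ry": 0,"rz": 0,"claw": 0},
  {"x": 0,"y": 0,"z": 0,"rx": 0,"ry": 0,"rz": 0,"claw": 0},
])

```text
clock: 30.02
tool_pos: [0.5989, -0.0015, 0.1511]
tcp_rot: [0.193, 0.981, 0.0, 0.003]
wrist_force: [0.1, 0.3, 0.7]
width: 0.002
grip_force: 0.2
```

jog_arm([
  {"x": 0.37,"y": -0.15,"z": 0,"rx": 0,"ry": 0,"rz": 0,"claw": 0},
  {"x": 0,"y": 0,"z": 0,"rx": 0,"ry": 0,"rz": 0,"claw": 0},
])

```text
clock: 30.18
tool_pos: [0.6015, -0.0026, 0.1507]
tcp_rot: [0.193, 0.981, 0.0, 0.001]
wrist_force: [-2.3, -0.1, 2.1]
width: 0.003
grip_force: 1.4
```

jog_arm([
  {"x": 0.28,"y": -0.11,"z": 0,"rx": 0,"ry": 0,"rz": 0,"claw": 0},
  {"x": 0,"y": 0,"z": 0,"rx": 0,"ry": 0,"rz": 0,"claw": 0},
])

```text
clock: 30.35
tool_pos: [0.602, -0.0028, 0.1504]
tcp_rot: [0.193, 0.981, 0.0, -0.001]
wrist_force: [-6.8, 3.3, 4.7]
width: 0.003
grip_force: 4.2
```

jog_arm([
  {"x": 0.28,"y": -0.11,"z": 0,"rx": 0,"ry": 0,"rz": 0,"claw": 0},
  {"x": 0,"y": 0,"z": 0,"rx": 0,"ry": 0,"rz": 0,"claw": 0},
])

```text
clock: 30.52
tool_pos: [0.6024, -0.003, 0.1502]
tcp_rot: [0.193, 0.981, 0.0, -0.004]
wrist_force: [-11.9, 4.3, 9.1]
width: 0.01
grip_force: 7.1
```

jog_arm([
  {"x": -1.3,"y": 0.5,"z": 0,"rx": 0,"ry": 0,"rz": 0,"claw": 0},
  {"x": -2,"y": 0.8,"z": 1,"rx": 0,"ry": 0,"rz": 0,"claw": 0},
  {"x": 0,"y": 0,"z": 3,"rx": 0,"ry": 0,"rz": 0,"claw": 0},
  {"x": 0,"y": 0,"z": 3,"rx": 0,"ry": 0,"rz": 0,"claw": 0},
  {"x": 0,"y": 0,"z": 3,"rx": 0,"ry": 0,"rz": 0,"claw": 0},
  {"x": 0,"y": -3.5,"z": 1,"rx": 0,"ry": 0,"rz": 0,"claw": 0},
  {"x": 0,"y": -3.5,"z": 0,"rx": 0,"ry": 0,"rz": 0,"claw": 0},
  {"x": 0,"y": -3.5,"z": 0,"rx": 0,"ry": 0,"rz": 0,"claw": 0},
  {"x": 0,"y": -3.5,"z": 0,"rx": 0,"ry": 0,"rz": 0,"claw": 0},
  {"x": 0,"y": -3.5,"z": 0,"rx": 0,"ry": 0,"rz": 0,"claw": 0},
  {"x": 0,"y": -3.5,"z": 0,"rx": 0,"ry": 0,"rz": 0,"claw": 0},
  {"x": 0,"y": 0,"z": 0,"rx": 0,"ry": 0,"rz": 0,"claw": 0},
])

```text
clock: 31.52
tool_pos: [0.5735, -0.2126, 0.2607]
tcp_rot: [0.199, 0.98, -0.003, 0.003]
wrist_force: [-0.2, -1.0, 0.7]
width: 0.004
grip_force: 0.0
```

```bash
python3 - <<'E'
from c import *
from k import keys
lev();keys('9')
a=np.load('top9.npz')['a'];b=np.load('side9.npz')['a']
g=np.hstack([a[:,:400,::-1],b[:,:400,::-1]]);cv2.imwrite('pics/end.png',g)
E
```

```text
31.52 [ 0.39   0.539 -0.135  1.598  0.089  1.003  1.398] [ 0.5735 -0.2126  0.2607] F [-0.2 -1.   0.7] w 0.004 g 0.0
[[-0.921, 0.389, 0.005], [0.389, 0.921, -0.008], [-0.008, -0.005, -1.0]]
tool along x,y of cutout mm 75.4 -203.7
top 104 [ 25.  57. -14.  11. 153.]
side 82 [ 30.  52.  -8.  13. 150.]
top 66 25 [0.0331 0.0352 0.0367]
top 22 23 [0.0463 0.0477 0.0496]
top -22 58 [0.0463 0.0481 0.05  ]
top -66 29 [0.0328 0.0352 0.0371]
side 66 20 [0.0338 0.0346 0.0356]
side 22 30 [0.0401 0.0464 0.0482]
side -22 49 [0.0416 0.0456 0.0475]
side -66 62 [0.0334 0.0351 0.0367]
```

View pics/end.png

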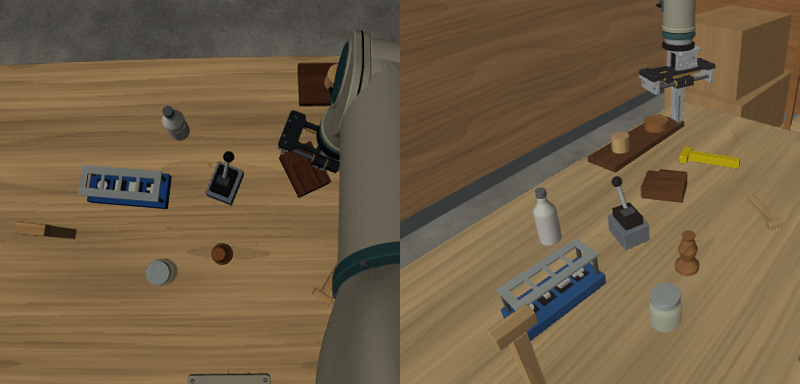

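The lever leans away at (228,158), fully on. The keys are correct, the bystanders have not moved, and the stick stands free at (40,230). Handing in.

```bash
python3 -c "
from station import *
print(close_job())"
```

```text
the job is handed in; nothing more can be done
None
```

The job is done and handed in at about 32 s of the 72 s: the round key is down and the bar key up, the square and cross keys are unchanged, the cutout was pushed fully off and then thrown fully on, and the stick stands free on its foot on the bench with the bottle, jar and spindle where they were.

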